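# Refill the dishwasher tablet box from the flap-ended tin

## Task

Open the lid of the white tablet box fully, so that it rests on its stop, then hold the green refill tin over the box and tip it just far enough, never upside down, that its flap swings open and all its tablets slide out into the box. Stand the tin back upright in the middle of its black mat, put every tablet that lies loose on the worktop into the box too, and shut the lid. Leave the salt shaker, the mustard jar, the spice jar and the scrub pad pack as they are.

Things in the scene. Friction and masses are not known exactly. Their poses are not given: they have to be found in the camera images.
- tablet_box: white open-topped plastic storage box with a blue hinged lid, 190 (x) x 160 (y) mm outside, 80 mm high, walls and floor 5 mm; fixed to the worktop. Origin at the centre of its underside; z up; the lid is hinged along the top of its +x side (away from the robot), so it opens away from the robot
- box_lid (a joint): hinge angle of the box's lid: 0 shut, grows as it opens, 1.85 at its stop, where it leans back past upright and stays by its own weight; short of upright (about 1.5) it falls shut again. The lid plate is 190x160x7 mm, 150 g, with little friction
- lid_grip (a point): grip point of the lid's white upright fin, which stands on the lid near its free edge, on the middle line: fin 14 mm thick (along the hinge line, the box's y), 24 mm long, 45 mm high; this point is 32 mm above the lid's top face, 13 mm below the fin's top, and 17 mm in from the lid's free edge
- lid_hinge (a point): point on the lid's hinge line (which runs along the box's y axis), in the middle of it; its frame turns with the lid
- tin_mat: thin black rubber mat, 150x110x3 mm, fixed on the worktop; the refill tin's place. Origin at the centre of its underside, long side along x
- tin_center (a point): centre of the green refill tin, a closed metal box 124 mm long (its x), 60 mm wide (its y), 70 mm high (its z), walls 3 mm, 220 g empty. This point is 35 mm above its underside. Its end towards -x is open behind a hanging brass flap; all other sides are closed.. Tipped 25 to 60 degrees nose down it empties briskly: keep the mouth low
- tin_mouth (a point): middle of the tin's open end, 62 mm from its centre towards -x; the open end is 54 mm wide and 64 mm high inside
- tin_flap (a joint): angle of the tin's brass end flap, hung from the top edge of its open end: 0 shut; it swings outward freely by its own weight when the tin is tipped nose down, to at most 1.6
- tab_1_center (a point): dishwasher tablet, white with a blue upper layer and a red dot, 34 (x) x 24 (y) x 15 (z) mm, 20 g; this is its centre. Lies in the refill tin at the start, if present
- tab_2_center (a point): dishwasher tablet, white with a blue upper layer and a red dot, 34 (x) x 24 (y) x 15 (z) mm, 20 g; this is its centre. Lies in the refill tin at the start, if present
- tab_3_center (a point): dishwasher tablet, white with a blue upper layer and a red dot, 34 (x) x 24 (y) x 15 (z) mm, 20 g; this is its centre. Lies in the refill tin at the start, if present
- tab_4_center (a point): dishwasher tablet, white with a blue upper layer and a red dot, 34 (x) x 24 (y) x 15 (z) mm, 20 g; this is its centre. Lies in the refill tin at the start, if present
- tab_5_center (a point): dishwasher tablet, white with a blue upper layer and a red dot, 34 (x) x 24 (y) x 15 (z) mm, 20 g; this is its centre. Lies loose on the worktop at the start, if present
- tab_6_center (a point): dishwasher tablet, white with a blue upper layer and a red dot, 34 (x) x 24 (y) x 15 (z) mm, 20 g; this is its centre. Lies loose on the worktop at the start, if present
- tab_7_center (a point): dishwasher tablet, white with a blue upper layer and a red dot, 34 (x) x 24 (y) x 15 (z) mm, 20 g; this is its centre. Lies loose on the worktop at the start, if present
- tab_8_center (a point): dishwasher tablet, white with a blue upper layer and a red dot, 34 (x) x 24 (y) x 15 (z) mm, 20 g; this is its centre. Lies loose on the worktop at the start, if present
- salt_shaker: glass salt shaker with a grey top, 44 mm across, 90 mm high; stands or lies near the work and is to be left alone. Origin at the centre of its underside
- mustard_jar: mustard jar with a red lid, 66 mm across, 100 mm high; stands or lies near the work and is to be left alone. Origin at the centre of its underside
- spice_jar: spice jar with a green lid, 46 mm across, 106 mm high; stands or lies near the work and is to be left alone. Origin at the centre of its underside
- scrub_pack: flat green pack of scrub pads, 49x100x18 mm; stands or lies near the work and is to be left alone. Origin at the centre of its underside

How it is judged:
By the outcome, as a careful person would: the job done as asked, in the order asked, and still so for the second after the job is handed in, with the robot touching nothing.
Of tab_1, tab_2, tab_3, tab_4 only 2 to 4 are there at a start; the rules pass over those that are not, and their reading is None.
Of tab_5, tab_6, tab_7, tab_8 only 2 to 4 are there at a start; the rules pass over those that are not, and their reading is None.
At some moment in a run one of refill_tin, tab_5, tab_6 may be knocked a few centimetres aside while the robot is not near it.
It also fails if it takes over 210 s, if anything falls off the work surface, if the arm or the gripper's body presses on something with over 40 N, if the wrist force passes 120 N, or if a joint passes its speed limit or range.

## Robot

A 6-joint arm with a two-finger parallel gripper is mounted at the origin on a cart in front of the work surface, level with it; the furniture and walls round the work are solid. World frame = base frame: x ahead of the robot, y to its left, z up, the work surface at z = 0. Lengths are in m, angles in rad, forces in N, time in s.
With the tool pointing down it reaches from about 0.3 to 0.85 m from the base axis. Payload 4.2 kg.
Tool frame: the origin (TCP) lies midway between the tips of the shut fingers; the grasp point (between the pads) lies 19 mm behind it; z points along the fingers, y is the line along which they close (so a half turn about z gives the same grasp; the last joint's range is limited). The gripper opens to 91 mm and grips with 3 to 60 N. Pads are 32 mm wide; open, the fingers measure 118 mm over their backs; the gripper's body (76 mm by 178 mm) begins 60 mm behind the grasp point.
Start: joints at [1.185, 0.32, 1.565, -0, 1.257, -0.02], TCP at [0.206, 0.537, 0.214] pointing down, gripper open.
Joint ranges: [-3.11, 3.11], [-0.84, 2.01], [0.21, 2.61], [-1.34, 4.49], [0.05, 2.63], [-2.56, 2.56]. Speed limits (rad/s): [2.57, 2.57, 3.14, 3.14, 3.14, 3.14].

## Interface

Orientations are given as a 3x3 rotation matrix whose columns are the frame's x, y, z axes.
In Python, from plant import bot gives the robot as it stands.
- The arm moves only by the tool send_rows, never from a script. Its argument "moves" is a list of rows, each an object of numbers: "x", "y", "z": the shift along the world's x, y, z in mm; "spin": the turn about the world's z in degrees; "gripper": the opening, from 0 (shut) to 1 (fully open). In form: [{"x": .., "y": .., "z": .., "spin": .., "gripper": ..}, ...]. A call has exactly 8 rows; each row is the pose to reach, as a shift and turn from the pose commanded when the call began; what a row does not reach only later rows make up. A row lasts 1/12 s, in which the tool goes at most 41.7 mm and 7.16 degrees, less where a joint would pass 70% of its speed; a pose out of reach is approached as far as the arm can. A call with a gripper value outside its range is refused whole. The fingers move at their own pace and stop on an object; "squeeze" is the grip in N (left out, the last holds). Time passes only in rows, so rows that repeat a pose let the fingers close, or fill a call up. It gives the time, the measured TCP pose, the force, the opening and the grip force at its end, in the units of the state.
- bot.get_obs(): the state, without advancing time (a new reading comes with each control period).
- bot.snapshot(name): name is "scene" or "top" or "wrist"; returns a dict with "frame" (384x512x3 uint8, red, green, blue), "range_z" (384x512 float32, m along the optical axis (not along the pixel's ray), 0 where there is no reading), "fx", "fy", "cx", "cy" (pixels), "extrinsics" (4x4, takes a point from world to camera coordinates). Camera axes: x right, y up, looking along -z (the intrinsics and any distortion apply to the point x, -y, -z); pixel columns grow to the right and rows downward; lengths in m; the calibration is good to about 2 mm. The wrist camera is an equidistant fisheye: a pixel r from the principal point sees the ray r / f radians off the axis. A picture is of the moment at which its call begins.
- bot.job_done(): hands the job in; it is judged then, once.
The state is a dict: "time_s": time; "joint_pos": joint angles; "joint_vel": joint speeds; "effort": joint torques, N m; "tcp_pos": TCP position; "tcp_rot": TCP orientation; "wrist_force": force on the tool from outside, world axes, zero at the start; "wrist_torque": the same for the moment, N m; "gripper_width": finger opening in m; "grip_force": force on a finger pad.
Only numpy, scipy, OpenCV 4.12 (cv2) and the standard library are available. Lean on these libraries where they do the work, as an engineer would, in place of code of your own. Each camera call takes 0.05 s, during which the arm holds its last target. There are 200 camera calls.

## Working session

There is one attempt and no reset: what is moved stays moved. The work goes in short steps, Python scripts to look and compute and a tool call to move; the robot and the scene stay as the last step left them, time stands still between calls to the robot, and variables do not carry over. Pictures are saved under pics/ and viewed, at most 14 in all, crops included, and the job is handed in when it is done.

Besides the shell and the picture viewer there is one more tool, called after "Emit:" as name(argument=value, ...) on one line, values as JSON. send_rows: Moves the arm, as the interface text tells. Its arguments: {"type":"object","properties":{"moves":{"type":"array"},"squeeze":{"type":"number"}},"required":["moves"]}

```bash
ls; mkdir -p pics
cat > h.py <<'E'
import numpy as np,cv2
from plant import bot
def snap(n,png=None):
    s=bot.snapshot(n)
    if png: cv2.imwrite('pics/'+png,cv2.cvtColor(s['frame'],cv2.COLOR_RGB2BGR))
    return s
def cloud(s):
    # world point per pixel from depth (pinhole)
    h,w=s['range_z'].shape; v,u=np.mgrid[:h,:w]; z=s['range_z'].astype(float)
    c=np.stack([(u-s['cx'])/s['fx']*z,-(v-s['cy'])/s['fy']*z,-z],-1)
    E=np.array(s['extrinsics']); return (c-E[:3,3])@E[:3,:3]
E
python3 - <<'E'
from h import *
o=bot.get_obs(); print(o['time_s'],o['tcp_pos'],o['tcp_rot'],o['gripper_width'],o['wrist_force'])
for n in('scene','top'):
    s=snap(n,n+'0.png'); E=np.array(s['extrinsics']); print(n,s['fx'],s['cx'],s['cy'],(-E[:3,:3].T@E[:3,3]).round(3),E[:3,:3].round(2).tolist(),[k for k in s])
    np.save(n+'0.npy',cloud(s))
E
python3 -c "
import cv2,numpy as np
a=cv2.imread('pics/scene0.png');b=cv2.imread('pics/top0.png');cv2.imwrite('pics/both.png',cv2.resize(np.vstack([a,b]),(400,600)))"
```

```text
pics
0.0 [0.20550276 0.53647412 0.21310819] [[-9.33836652e-01  3.57699178e-01 -6.37597737e-04]
 [ 3.57699746e-01  9.33835126e-01 -1.68822676e-03]
 [-8.46616025e-06 -1.80459657e-03 -9.99998372e-01]] 0.09108745778308062 [ 0.46940676  0.05709534 -0.44073837]
scene 479.23218600297287 256.434521650297 190.69590054841564 [0.26  1.88  0.912] [[-0.98, -0.17, 0.02], [0.09, -0.4, 0.91], [-0.15, 0.9, 0.41]] ['frame', 'range_z', 'fx', 'fy', 'cx', 'cy', 'extrinsics']
top 392.05881555231343 262.3544476842131 187.7415110726658 [0.469 0.119 1.37 ] [[0.01, -1.0, 0.01], [1.0, 0.01, 0.05], [-0.05, 0.01, 1.0]] ['frame', 'range_z', 'fx', 'fy', 'cx', 'cy', 'extrinsics']
```

View pics/top0.png

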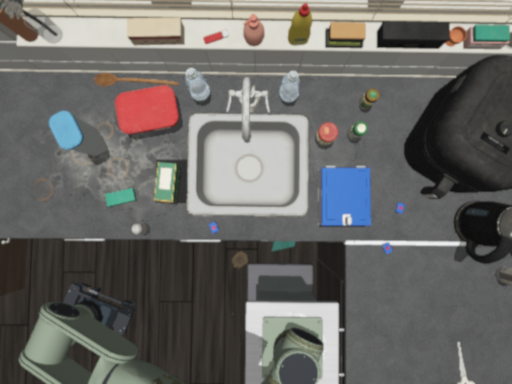

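View pics/scene0.png

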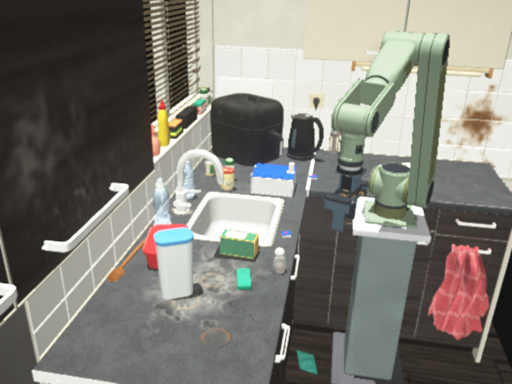

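Run:
```python
from h import *
P=np.load('top0.npy'); im=cv2.imread('pics/top0.png'); hsv=cv2.cvtColor(im,cv2.COLOR_BGR2HSV)
H,S,V=cv2.split(hsv)
def rep(nm,m,amin=8):
    n,l,st,c=cv2.connectedComponentsWithStats(m.astype(np.uint8))
    for i in range(1,n):
        if st[i,4]<amin: continue
        p=P[l==i]; r=cv2.minAreaRect((p[:,:2]*1000).astype(np.float32))
        print(nm,c[i].round(),st[i,4],'med',np.median(p,0).round(3),'rect',np.round(r[0],0),np.round(r[1],0),round(r[2],0),'z',np.percentile(p[:,2],[5,95]).round(3))
work=(P[...,0]<0.75)&(P[...,0]>0.1)&(P[...,2]>-.05)
rep('blue',(H>105)&(H<130)&(S>120)&(V>60)&work)
rep('green',(H>40)&(H<90)&(S>80)&(V>40)&work)
rep('red',((H<8)|(H>172))&(S>120)&work,3)
rep('white',(S<40)&(V>190)&work&(P[...,2]>.04),10)
# black mat + tin neighbourhood
a=P[155:210,145:192]; b=im[155:210,145:192]
m=(b.max(-1)<45); q=a[m]; r=cv2.minAreaRect((q[:,:2]*1000).astype(np.float32));print('dark',r,np.median(q,0))
t=a[(a[...,2]>.06)&(a[...,2]<.1)]; r=cv2.minAreaRect((t[:,:2]*1000).astype(np.float32));print('tin top',r,np.median(t,0))
cv2.imwrite('pics/c0.png',np.hstack([cv2.resize(im[150:240,120:240],(400,300),interpolation=2),cv2.resize(im[150:255,310:430],(400,300),interpolation=2)]))
```

```text
blue [346. 196.] 2682 med [ 0.515 -0.165  0.09 ] rect [510. -73.] [191. 385.] 1.0 z [0.085 0.094]
blue [400. 208.] 47 med [ 0.477 -0.368  0.016] rect [ 480. -370.] [25. 33.] 82.0 z [0.011 0.022]
blue [214. 227.] 44 med [0.405 0.272 0.015] rect [404. 273.] [34. 24.] 27.0 z [0.008 0.019]
blue [387. 248.] 41 med [ 0.336 -0.324  0.016] rect [ 338. -327.] [34. 24.] 11.0 z [0.008 0.021]
green [359. 130.] 44 med [ 0.727 -0.198  0.106] rect [ 731. -210.] [42. 33.] 84.0 z [0.097 0.11 ]
green [166. 164.] 48 med [0.613 0.424 0.073] rect [613. 427.] [44. 11.] 85.0 z [0.07  0.077]
green [177. 176.] 8 med [0.579 0.398 0.034] rect [579. 398.] [ 1. 23.] 87.0 z [0.031 0.039]
green [176. 186.] 8 med [0.545 0.401 0.034] rect [545. 401.] [ 2. 23.] 85.0 z [0.029 0.041]
green [120. 197.] 387 med [0.504 0.596 0.018] rect [503. 386.] [534.  64.] 90.0 z [0.01  0.023]
green [163. 194.] 107 med [0.514 0.434 0.074] rect [514. 435.] [46. 27.] 82.0 z [0.07  0.077]
green [175. 196.] 8 med [0.511 0.403 0.034] rect [511. 403.] [ 1. 24.] 84.0 z [0.027 0.04 ]
red [141. 127.] 375 med [0.738 0.521 0.072] rect [648. 332.
[... 375 characters left out ...]
 160.] [14. 44.] 80.0 z [0.258 0.277]
white [361. 128.] 56 med [ 0.736 -0.213  0.107] rect [612. -48.] [ 25. 440.] 37.0 z [0.104 0.112]
white [165. 178.] 254 med [0.567 0.429 0.074] rect [566. 430.] [41. 72.] 83.0 z [0.07  0.078]
white [347. 219.] 60 med [ 0.441 -0.164  0.095] rect [ 439. -166.] [20. 33.] 89.0 z [0.088 0.135]
white [136. 229.] 31 med [0.399 0.517 0.088] rect [400. 517.] [16. 17.] 3.0 z [0.085 0.093]
dark ((548.485595703125, 397.3790588378906), (4.69596529006958, 111.9500503540039), 85.5444107055664) [0.5571021  0.39708089 0.00409343]
tin top ((555.8860473632812, 429.085205078125), (62.712154388427734, 127.47225189208984), 85.91496276855469) [0.55670997 0.42845442 0.07348028]
```

View pics/c0.png

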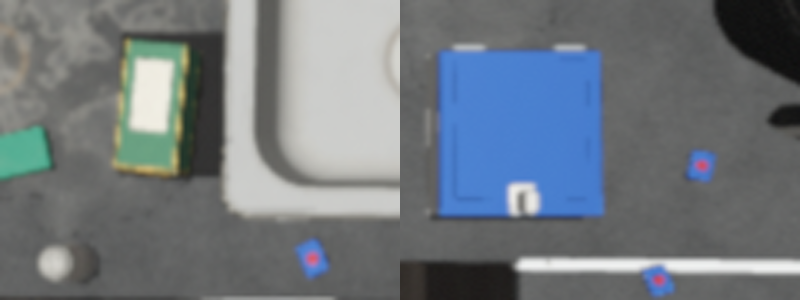

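Run:
```python
from h import *
P=np.load('top0.npy'); im=cv2.imread('pics/top0.png'); H,S,V=cv2.split(cv2.cvtColor(im,cv2.COLOR_BGR2HSV))
roi=(P[...,0]>.38)&(P[...,0]<.66)&(P[...,1]>-.28)&(P[...,1]<-.05)
def rect(m):
    m=cv2.morphologyEx(m.astype(np.uint8),cv2.MORPH_OPEN,np.ones((3,3))); p=P[m>0]
    print(len(p),cv2.minAreaRect((p[:,:2]*1000).astype(np.float32)),np.median(p,0).round(3),np.percentile(p,[1,99],axis=0).round(3).tolist())
rect(roi&(H>100)&(H<130)&(S>120)&(P[...,2]>.07))
q=P[roi&(P[...,2]>.105)]; print('fin',len(q),q.min(0).round(3),q.max(0).round(3),np.median(q,0).round(3))
# mat edges on rows/cols
for u in (181,184): print(u,[(v,int(im[v,u].max()),P[v,u].round(3).tolist()) for v in range(154,212) if (im[v,u].max()<45)!=(im[v-1,u].max()<45)])
for v in (170,190,200): print(v,[(u,P[v,u].round(3).tolist()) for u in range(145,195) if (im[v,u].max()<45)!=(im[v,u-1].max()<45)])
```

```text
2625 ((514.6885375976562, -167.35299682617188), (184.198486328125, 159.93028259277344), 0.5791322588920593) [ 0.517 -0.166  0.09 ] [[0.423, -0.244, 0.084], [0.606, -0.089, 0.096]]
fin 40 [ 0.427 -0.174  0.111] [ 0.447 -0.16   0.138] [ 0.437 -0.164  0.131]
181 []
184 []
170 []
190 []
200 []
```

Emit:
send_rows(moves=[{"x": 40, "y": 0, "z": 0, "spin": 7, "gripper": 0.6}, {"x": 80, "y": -20, "z": 0, "spin": 14, "gripper": 0.6}, {"x": 110, "y": -50, "z": 0, "spin": 21, "gripper": 0.6}, {"x": 130, "y": -85, "z": 0, "spin": 21, "gripper": 0.6}, {"x": 145, "y": -120, "z": 0, "spin": 21, "gripper": 0.6}, {"x": 160, "y": -155, "z": 0, "spin": 21, "gripper": 0.6}, {"x": 170, "y": -195, "z": 0, "spin": 21, "gripper": 0.6}, {"x": 180, "y": -230, "z": 0, "spin": 21, "gripper": 0.6}])

```text
time_s: 0.77
tcp_pos: [0.3857, 0.3044, 0.2135]
tcp_rot: [[-1.0, -0.0, -0.001], [-0.0, 1.0, -0.001], [0.001, -0.001, -1.0]]
wrist_force: [0.9, -0.5, 0.3]
gripper_width: 0.0546
grip_force: 0.0
```

Emit:
send_rows(moves=[{"x": 6, "y": -40, "z": 0, "spin": 0, "gripper": 0.6}, {"x": 12, "y": -80, "z": 0, "spin": 0, "gripper": 0.6}, {"x": 18, "y": -120, "z": 0, "spin": 0, "gripper": 0.6}, {"x": 24, "y": -160, "z": 0, "spin": 0, "gripper": 0.6}, {"x": 30, "y": -200, "z": 0, "spin": 0, "gripper": 0.6}, {"x": 36, "y": -240, "z": 0, "spin": 0, "gripper": 0.6}, {"x": 42, "y": -280, "z": 0, "spin": 0, "gripper": 0.6}, {"x": 50, "y": -320, "z": 0, "spin": 0, "gripper": 0.6}])

```text
time_s: 1.43
tcp_pos: [0.435, -0.0149, 0.2139]
tcp_rot: [[-1.0, -0.001, -0.0], [-0.001, 1.0, 0.0], [0.0, 0.0, -1.0]]
wrist_force: [0.2, 0.8, -0.6]
gripper_width: 0.0547
grip_force: 0.0
```

Emit:
send_rows(moves=[{"x": 0, "y": -40, "z": 0, "spin": 0, "gripper": 0.6}, {"x": 0, "y": -80, "z": 0, "spin": 0, "gripper": 0.6}, {"x": 0, "y": -120, "z": 0, "spin": 0, "gripper": 0.6}, {"x": 0, "y": -150, "z": 0, "spin": 0, "gripper": 0.6}, {"x": 0, "y": -150, "z": 0, "spin": 0, "gripper": 0.6}, {"x": 0, "y": -150, "z": -20, "spin": 0, "gripper": 0.6}, {"x": 0, "y": -150, "z": -40, "spin": 0, "gripper": 0.6}, {"x": 0, "y": -150, "z": -40, "spin": 0, "gripper": 0.6}])

```text
time_s: 2.1
tcp_pos: [0.433, -0.1618, 0.1706]
tcp_rot: [[-1.0, -0.0, -0.007], [-0.0, 1.0, 0.003], [0.007, 0.003, -1.0]]
wrist_force: [-0.3, 0.3, -0.7]
gripper_width: 0.0547
grip_force: 0.0
```

Run:
```python
from h import *
s=snap('top','t1.png'); P=cloud(s); im=cv2.imread('pics/t1.png')
cv2.imwrite('pics/c1.png',cv2.resize(im[140:260,300:440],(700,600),interpolation=2))
sub=im[155:210,140:195].max(-1); print(sub[20,::2],sub[::3,42])
m=np.zeros(im.shape[:2],bool); m[150:212,172:190]=True
m&=(im.max(-1)<60); p=P[m]; print(len(p),np.percentile(p,[2,98],axis=0))
print(bot.get_obs()['tcp_pos'])
```

```text
[108 107 108 106 106 112 111 109 131 171 221 242 244 244 245 230 173 164
  62  57  43  54  54  72 181 207 209 205] [105 104  55  53  54  54  54  53  54  55  54  55  54  55  54  53  92 109
 106]
377 [[ 0.49282701  0.37580784 -0.00199115]
 [ 0.63247609  0.40586813  0.03631036]]
[ 0.43412778 -0.16205758  0.17235613]
```

View pics/c1.png

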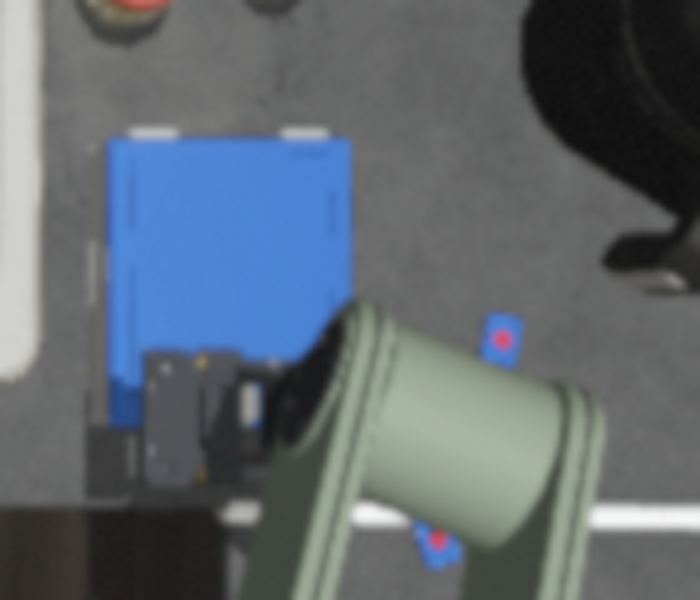

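Emit:
send_rows(moves=[{"x": 1, "y": -2, "z": -20, "spin": 0, "gripper": 0.6}, {"x": 1, "y": -2, "z": -40, "spin": 0, "gripper": 0.6}, {"x": 1, "y": -2, "z": -60, "spin": 0, "gripper": 0.6}, {"x": 1, "y": -2, "z": -72, "spin": 0, "gripper": 0.6}, {"x": 1, "y": -2, "z": -72, "spin": 0, "gripper": 0.3}, {"x": 1, "y": -2, "z": -72, "spin": 0, "gripper": 0}, {"x": 1, "y": -2, "z": -72, "spin": 0, "gripper": 0}, {"x": 1, "y": -2, "z": -72, "spin": 0, "gripper": 0}], squeeze=10)

```text
time_s: 2.82
tcp_pos: [0.4377, -0.1653, 0.1034]
tcp_rot: [[-1.0, -0.001, 0.003], [-0.001, 1.0, -0.001], [-0.003, -0.001, -1.0]]
wrist_force: [-0.1, 0.1, 0.2]
gripper_width: 0.0311
grip_force: 0.0
```

Emit:
send_rows(moves=[{"x": 0, "y": 0, "z": 0, "spin": 0, "gripper": 0}, {"x": 0, "y": 0, "z": 0, "spin": 0, "gripper": 0}, {"x": 0, "y": 0, "z": 0, "spin": 0, "gripper": 0}, {"x": 0, "y": 0, "z": 0, "spin": 0, "gripper": 0}, {"x": 0, "y": 0, "z": 0, "spin": 0, "gripper": 0}, {"x": 0, "y": 0, "z": 0, "spin": 0, "gripper": 0}, {"x": 0, "y": 0, "z": 0, "spin": 0, "gripper": 0}, {"x": 0, "y": 0, "z": 0, "spin": 0, "gripper": 0}])

```text
time_s: 3.48
tcp_pos: [0.4371, -0.1668, 0.1027]
tcp_rot: [[-1.0, -0.002, 0.001], [-0.002, 1.0, -0.004], [-0.001, -0.004, -1.0]]
wrist_force: [-1.6, -5.8, 1.3]
gripper_width: 0.014
grip_force: 10.0
```

Run:
```python
import numpy as np
# arc of grip point: hinge(610,80) , r from grip (437,119)
for h in [(610,80),(610,87)]:
    v=np.array([437-h[0],119-h[1]]);
    a=np.linspace(0,1.85,17)
    print(np.round([(v[0]*np.cos(t)+v[1]*np.sin(t)-v[0],-v[0]*np.sin(t)+v[1]*np.cos(t)-v[1]) for t in a]).astype(int).tolist())
```

```text
[[0, 0], [6, 20], [14, 39], [24, 56], [36, 73], [49, 88], [65, 102], [82, 113], [100, 123], [119, 130], [139, 135], [159, 138], [180, 138], [200, 136], [220, 132], [240, 125], [258, 117]]
[[0, 0], [5, 20], [12, 39], [21, 57], [32, 74], [46, 89], [60, 103], [77, 115], [94, 125], [113, 133], [133, 139], [153, 143], [173, 144], [193, 143], [213, 139], [233, 133], [251, 125]]
```

Emit:
send_rows(moves=[{"x": 3, "y": 0, "z": 10, "spin": 0, "gripper": 0}, {"x": 6, "y": 0, "z": 20, "spin": 0, "gripper": 0}, {"x": 9, "y": 0, "z": 30, "spin": 0, "gripper": 0}, {"x": 13, "y": 0, "z": 39, "spin": 0, "gripper": 0}, {"x": 18, "y": 0, "z": 48, "spin": 0, "gripper": 0}, {"x": 23, "y": 0, "z": 57, "spin": 0, "gripper": 0}, {"x": 28, "y": 0, "z": 65, "spin": 0, "gripper": 0}, {"x": 34, "y": 0, "z": 74, "spin": 0, "gripper": 0}])

```text
time_s: 4.15
tcp_pos: [0.4712, -0.1665, 0.1764]
tcp_rot: [[-1.0, -0.002, 0.001], [-0.002, 1.0, -0.003], [-0.001, -0.003, -1.0]]
wrist_force: [2.7, -4.7, -4.6]
gripper_width: 0.014
grip_force: 10.0
```

Emit:
send_rows(moves=[{"x": 6, "y": 0, "z": 7, "spin": 0, "gripper": 0}, {"x": 14, "y": 0, "z": 15, "spin": 0, "gripper": 0}, {"x": 21, "y": 0, "z": 22, "spin": 0, "gripper": 0}, {"x": 29, "y": 0, "z": 29, "spin": 0, "gripper": 0}, {"x": 37, "y": 0, "z": 35, "spin": 0, "gripper": 0}, {"x": 45, "y": 0, "z": 40, "spin": 0, "gripper": 0}, {"x": 54, "y": 0, "z": 45, "spin": 0, "gripper": 0}, {"x": 63, "y": 0, "z": 50, "spin": 0, "gripper": 0}])

```text
time_s: 4.82
tcp_pos: [0.5331, -0.1659, 0.2264]
tcp_rot: [[-1.0, -0.001, -0.002], [-0.001, 1.0, -0.002], [0.002, -0.002, -1.0]]
wrist_force: [-0.3, -2.6, -2.2]
gripper_width: 0.014
grip_force: 10.0
```

Emit:
send_rows(moves=[{"x": 9, "y": 0, "z": 4, "spin": 0, "gripper": 0}, {"x": 19, "y": 0, "z": 7, "spin": 0, "gripper": 0}, {"x": 29, "y": 0, "z": 10, "spin": 0, "gripper": 0}, {"x": 39, "y": 0, "z": 13, "spin": 0, "gripper": 0}, {"x": 49, "y": 0, "z": 15, "spin": 0, "gripper": 0}, {"x": 59, "y": 0, "z": 16, "spin": 0, "gripper": 0}, {"x": 69, "y": 0, "z": 17, "spin": 0, "gripper": 0}, {"x": 79, "y": 0, "z": 17, "spin": 0, "gripper": 0}])

```text
time_s: 5.48
tcp_pos: [0.6128, -0.1652, 0.2438]
tcp_rot: [[-1.0, -0.001, -0.0], [-0.001, 1.0, -0.0], [0.0, -0.0, -1.0]]
wrist_force: [-0.4, -1.3, 2.8]
gripper_width: 0.014
grip_force: 10.0
```

Run:
```python
from h import *
snap('scene','s2.png'); o=bot.get_obs(); print(o['tcp_pos'],o['gripper_width'],o['wrist_force'],o['grip_force'])
im=cv2.imread('pics/s2.png'); cv2.imwrite('pics/c2.png',cv2.resize(im[60:220,220:400],(675,600)))
```

```text
[ 0.61508081 -0.16514952  0.24361239] 0.013899796607392286 [ 1.12404534 -0.45953153  4.71699349] 9.999425411224365
```

View pics/c2.png

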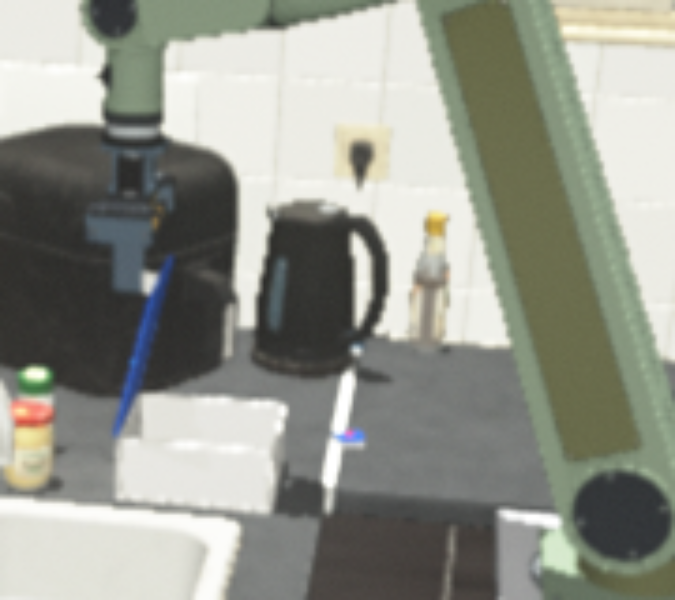

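Emit:
send_rows(moves=[{"x": 10, "y": 0, "z": 0, "spin": 0, "gripper": 0}, {"x": 20, "y": 0, "z": -1, "spin": 0, "gripper": 0}, {"x": 30, "y": 0, "z": -3, "spin": 0, "gripper": 0}, {"x": 40, "y": 0, "z": -6, "spin": 0, "gripper": 0}, {"x": 50, "y": 0, "z": -9, "spin": 0, "gripper": 0}, {"x": 60, "y": 0, "z": -13, "spin": 0, "gripper": 0}, {"x": 68, "y": 0, "z": -16, "spin": 0, "gripper": 0}, {"x": 74, "y": 0, "z": -19, "spin": 0, "gripper": 0}])

```text
time_s: 6.2
tcp_pos: [0.6891, -0.1644, 0.2245]
tcp_rot: [[-1.0, -0.001, 0.004], [-0.001, 1.0, 0.001], [-0.004, 0.001, -1.0]]
wrist_force: [1.2, -0.6, 4.9]
gripper_width: 0.0139
grip_force: 10.0
```

Emit:
send_rows(moves=[{"x": 3, "y": 0, "z": -2, "spin": 0, "gripper": 0}, {"x": 3, "y": 0, "z": -2, "spin": 0, "gripper": 0}, {"x": 3, "y": 0, "z": -2, "spin": 0, "gripper": 0.15}, {"x": 3, "y": 0, "z": -2, "spin": 0, "gripper": 0.3}, {"x": 3, "y": 0, "z": -2, "spin": 0, "gripper": 0.5}, {"x": 3, "y": 0, "z": -2, "spin": 0, "gripper": 0.5}, {"x": 3, "y": 0, "z": 8, "spin": 0, "gripper": 0.5}, {"x": 3, "y": 0, "z": 28, "spin": 0, "gripper": 0.5}])

```text
time_s: 6.87
tcp_pos: [0.688, -0.1647, 0.2492]
tcp_rot: [[-1.0, -0.0, -0.007], [-0.0, 1.0, 0.002], [0.007, 0.002, -1.0]]
wrist_force: [0.4, 0.2, -0.2]
gripper_width: 0.0441
grip_force: 0.0
```

Emit:
send_rows(moves=[{"x": 0, "y": 0, "z": 30, "spin": 0, "gripper": 1}, {"x": 0, "y": 0, "z": 50, "spin": 0, "gripper": 1}, {"x": -20, "y": 0, "z": 60, "spin": 0, "gripper": 1}, {"x": -50, "y": 10, "z": 60, "spin": 0, "gripper": 1}, {"x": -80, "y": 30, "z": 60, "spin": 0, "gripper": 1}, {"x": -110, "y": 60, "z": 60, "spin": 0, "gripper": 1}, {"x": -120, "y": 95, "z": 60, "spin": 0, "gripper": 1}, {"x": -120, "y": 130, "z": 60, "spin": 0, "gripper": 1}])

```text
time_s: 7.53
tcp_pos: [0.5666, -0.0345, 0.3137]
tcp_rot: [[-1.0, 0.002, 0.0], [0.002, 1.0, -0.0], [-0.0, -0.0, -1.0]]
wrist_force: [1.3, -0.1, 0.0]
gripper_width: 0.0912
grip_force: 0.0
```

Run:
```python
from h import *
o=bot.get_obs(); print(o['tcp_pos'],o['time_s'])
s=snap('top','t3.png'); snap('scene','s3.png'); P=cloud(s)
im=cv2.imread('pics/s3.png');a=cv2.imread('pics/t3.png')
cv2.imwrite('pics/c3.png',np.hstack([cv2.resize(im[60:220,220:400],(400,400)),cv2.resize(a[110:260,300:450],(400,400))]))
Hh,S,V=cv2.split(cv2.cvtColor(a,cv2.COLOR_BGR2HSV))
m=(Hh>100)&(Hh<130)&(S>120)&(P[...,2]>.09)&(P[...,1]<-.05)&(P[...,0]>.55)&(P[...,0]<.75); p=P[m]
print(np.percentile(p,[2,50,98],axis=0).round(3))
t=P[(P[...,2]>.065)&(P[...,2]<.08)&(P[...,1]>.34)&(P[...,1]<.52)&(P[...,0]>.45)&(P[...,0]<.66)];print(len(t),cv2.minAreaRect((t[:,:2]*1000).astype(np.float32)),np.median(t,0))
```

```text
[ 0.56661805 -0.03446895  0.31370808] 7.5333
[[ 0.652 -0.243  0.225]
 [ 0.661 -0.235  0.257]
 [ 0.666 -0.222  0.267]]
715 ((555.803466796875, 429.6021423339844), (61.595741271972656, 127.45330810546875), 85.64390563964844) [0.5543718  0.42907812 0.07355811]
```

View pics/c3.png

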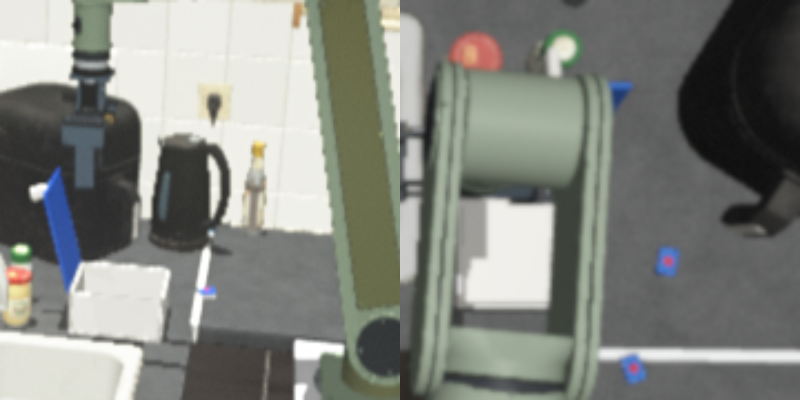

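Emit:
send_rows(moves=[{"x": -10, "y": 40, "z": 0, "spin": 0, "gripper": 1}, {"x": -20, "y": 80, "z": 0, "spin": 0, "gripper": 1}, {"x": -20, "y": 120, "z": 0, "spin": 0, "gripper": 1}, {"x": -20, "y": 160, "z": 0, "spin": 0, "gripper": 1}, {"x": -20, "y": 200, "z": 0, "spin": 0, "gripper": 1}, {"x": -20, "y": 240, "z": 0, "spin": -2, "gripper": 1}, {"x": -20, "y": 280, "z": 0, "spin": -4.5, "gripper": 1}, {"x": -20, "y": 320, "z": 0, "spin": -4.5, "gripper": 1}])

```text
time_s: 8.3
tcp_pos: [0.5497, 0.2863, 0.3124]
tcp_rot: [[-0.997, 0.08, 0.0], [0.08, 0.997, -0.0], [-0.0, -0.0, -1.0]]
wrist_force: [0.2, -1.0, -0.4]
gripper_width: 0.0914
grip_force: 0.0
```

Emit:
send_rows(moves=[{"x": 5, "y": 35, "z": 0, "spin": 0, "gripper": 1}, {"x": 10, "y": 70, "z": 0, "spin": 0, "gripper": 1}, {"x": 10, "y": 105, "z": -30, "spin": 0, "gripper": 1}, {"x": 10, "y": 130, "z": -60, "spin": 0, "gripper": 1}, {"x": 10, "y": 144, "z": -90, "spin": 0, "gripper": 1}, {"x": 10, "y": 144, "z": -120, "spin": 0, "gripper": 1}, {"x": 10, "y": 144, "z": -150, "spin": 0, "gripper": 1}, {"x": 10, "y": 144, "z": -150, "spin": 0, "gripper": 1}])

```text
time_s: 8.97
tcp_pos: [0.5569, 0.4266, 0.1545]
tcp_rot: [[-0.997, 0.077, -0.011], [0.077, 0.997, -0.009], [0.01, -0.009, -1.0]]
wrist_force: [-0.2, -1.2, -1.6]
gripper_width: 0.0915
grip_force: 0.0
```

Run:
```python
from h import *
o=bot.get_obs(); print(o['tcp_pos'],np.degrees(np.arctan2(o['tcp_rot'][1][1],o['tcp_rot'][0][1])))
snap('wrist','w4.png')
s=snap('top','t4.png'); P=cloud(s)
```

```text
[0.55689334 0.42660446 0.15453689] 85.56223551974433
```

View pics/w4.png

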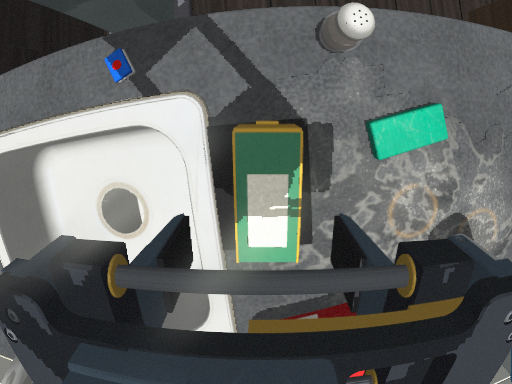

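Emit:
send_rows(moves=[{"x": 0, "y": 0, "z": -30, "spin": 0, "gripper": 1}, {"x": 0, "y": 0, "z": -60, "spin": 0, "gripper": 1}, {"x": 0, "y": 0, "z": -90, "spin": 0, "gripper": 1}, {"x": 0, "y": 0, "z": -115, "spin": 0, "gripper": 1}, {"x": 0, "y": 0, "z": -124, "spin": 0, "gripper": 1}, {"x": 0, "y": 0, "z": -124, "spin": 0, "gripper": 1}, {"x": 0, "y": 0, "z": -124, "spin": 0, "gripper": 0.5}, {"x": 0, "y": 0, "z": -124, "spin": 0, "gripper": 0.5}], squeeze=30)

```text
time_s: 9.73
tcp_pos: [0.5616, 0.4301, 0.0412]
tcp_rot: [[-0.997, 0.078, 0.004], [0.078, 0.997, 0.003], [-0.004, 0.004, -1.0]]
wrist_force: [0.1, -1.1, 0.4]
gripper_width: 0.0807
grip_force: 0.0
```

Emit:
send_rows(moves=[{"x": 0, "y": 0, "z": 0, "spin": 0, "gripper": 0.5}, {"x": 0, "y": 0, "z": 0, "spin": 0, "gripper": 0.5}, {"x": 0, "y": 0, "z": 0, "spin": 0, "gripper": 0.5}, {"x": 0, "y": 0, "z": 0, "spin": 0, "gripper": 0.5}, {"x": 0, "y": 0, "z": 0, "spin": 0, "gripper": 0.5}, {"x": 0, "y": 0, "z": 0, "spin": 0, "gripper": 0.5}, {"x": 0, "y": 0, "z": 5, "spin": 0, "gripper": 0.5}, {"x": 0, "y": 0, "z": 15, "spin": 0, "gripper": 0.5}])

```text
time_s: 10.4
tcp_pos: [0.5582, 0.4278, 0.0512]
tcp_rot: [[-0.997, 0.078, -0.004], [0.078, 0.997, -0.003], [0.004, -0.003, -1.0]]
wrist_force: [0.3, 0.5, -3.0]
gripper_width: 0.0597
grip_force: 30.0
```

Emit:
send_rows(moves=[{"x": 0, "y": 0, "z": 15, "spin": 0, "gripper": 0.5}, {"x": 0, "y": 0, "z": 30, "spin": 0, "gripper": 0.5}, {"x": 0, "y": 0, "z": 50, "spin": 0, "gripper": 0.5}, {"x": 0, "y": 0, "z": 70, "spin": 0, "gripper": 0.5}, {"x": 0, "y": 0, "z": 90, "spin": 0, "gripper": 0.5}, {"x": 0, "y": 0, "z": 110, "spin": 0, "gripper": 0.5}, {"x": 0, "y": 0, "z": 130, "spin": 0, "gripper": 0.5}, {"x": 0, "y": 0, "z": 140, "spin": 0, "gripper": 0.5}])

```text
time_s: 11.07
tcp_pos: [0.5602, 0.4293, 0.1959]
tcp_rot: [[-0.997, 0.078, 0.003], [0.078, 0.997, 0.002], [-0.002, 0.002, -1.0]]
wrist_force: [-0.1, 1.0, -2.4]
gripper_width: 0.0595
grip_force: 30.0
```

Run:
```python
from h import *
o=bot.get_obs(); print(o['tcp_pos'],o['gripper_width'],o['time_s'])
s=snap('scene','s5.png'); im=cv2.imread('pics/s5.png'); cv2.imwrite('pics/c5.png',cv2.resize(im[120:300,160:340],(600,600)))
```

```text
[0.5601994  0.42928157 0.19585648] 0.05954041580382311 11.0667
```

View pics/c5.png

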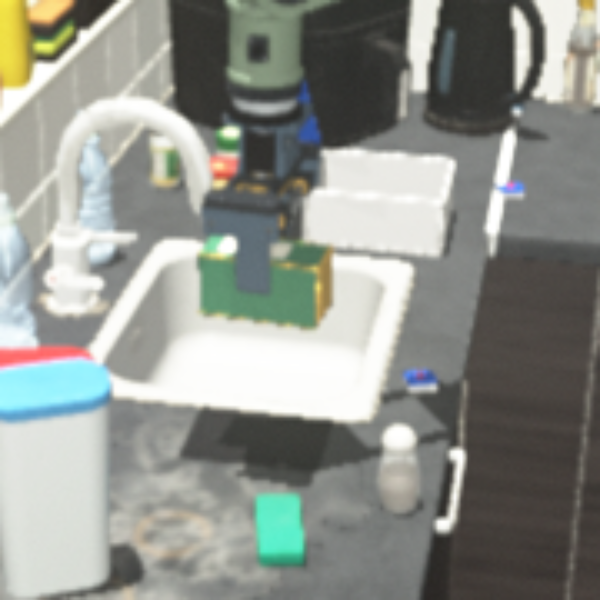

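Emit:
send_rows(moves=[{"x": -20, "y": -5, "z": 0, "spin": 0, "gripper": 0.5}, {"x": -40, "y": -20, "z": 0, "spin": -3, "gripper": 0.5}, {"x": -60, "y": -45, "z": 0, "spin": -7, "gripper": 0.5}, {"x": -75, "y": -75, "z": 0, "spin": -12, "gripper": 0.5}, {"x": -75, "y": -105, "z": 0, "spin": -17, "gripper": 0.5}, {"x": -75, "y": -135, "z": 0, "spin": -22, "gripper": 0.5}, {"x": -75, "y": -165, "z": 0, "spin": -27, "gripper": 0.5}, {"x": -75, "y": -195, "z": 0, "spin": -32, "gripper": 0.5}])

```text
time_s: 11.78
tcp_pos: [0.4835, 0.2323, 0.192]
tcp_rot: [[-0.802, 0.597, -0.002], [0.597, 0.802, -0.001], [0.001, -0.002, -1.0]]
wrist_force: [1.0, 0.2, -1.7]
gripper_width: 0.0597
grip_force: 30.0
```

Emit:
send_rows(moves=[{"x": 0, "y": -30, "z": 0, "spin": -5, "gripper": 0.5}, {"x": 0, "y": -60, "z": 0, "spin": -10, "gripper": 0.5}, {"x": 0, "y": -90, "z": 0, "spin": -15, "gripper": 0.5}, {"x": 0, "y": -120, "z": 0, "spin": -20, "gripper": 0.5}, {"x": 0, "y": -150, "z": 0, "spin": -25, "gripper": 0.5}, {"x": 0, "y": -180, "z": 0, "spin": -30, "gripper": 0.5}, {"x": 0, "y": -210, "z": 0, "spin": -35, "gripper": 0.5}, {"x": 0, "y": -240, "z": 0, "spin": -40, "gripper": 0.5}])

```text
time_s: 12.45
tcp_pos: [0.4836, -0.0075, 0.1921]
tcp_rot: [[-0.23, 0.973, -0.002], [0.973, 0.23, -0.0], [0.0, -0.002, -1.0]]
wrist_force: [1.0, 0.6, -2.5]
gripper_width: 0.0597
grip_force: 30.0
```

Emit:
send_rows(moves=[{"x": 0, "y": -30, "z": 0, "spin": -5, "gripper": 0.5}, {"x": 0, "y": -60, "z": 0, "spin": -10, "gripper": 0.5}, {"x": 0, "y": -90, "z": 0, "spin": -13.5, "gripper": 0.5}, {"x": 0, "y": -120, "z": 0, "spin": -13.5, "gripper": 0.5}, {"x": 0, "y": -150, "z": 0, "spin": -13.5, "gripper": 0.5}, {"x": 0, "y": -175, "z": 0, "spin": -13.5, "gripper": 0.5}, {"x": 0, "y": -186, "z": 0, "spin": -13.5, "gripper": 0.5}, {"x": 0, "y": -186, "z": 0, "spin": -13.5, "gripper": 0.5}])

```text
time_s: 13.12
tcp_pos: [0.4841, -0.1939, 0.192]
tcp_rot: [[0.002, 1.0, -0.001], [1.0, -0.002, 0.0], [0.0, -0.001, -1.0]]
wrist_force: [-0.2, -0.4, -2.2]
gripper_width: 0.0595
grip_force: 30.0
```

Run:
```python
from h import *
o=bot.get_obs(); print(o['tcp_pos'],o['gripper_width'],o['time_s'],np.degrees(np.arctan2(o['tcp_rot'][1][1],o['tcp_rot'][0][1])))
s=snap('scene','s6.png'); im=cv2.imread('pics/s6.png'); cv2.imwrite('pics/c6.png',cv2.resize(im[60:220,220:400],(675,600)))
s=snap('top','t6.png');P=cloud(s);a=cv2.imread('pics/t6.png')
m=(a.max(-1)<65)&(abs(P[...,2])<.02)&(P[...,0]>.45)&(P[...,0]<.68)&(P[...,1]>.355)&(P[...,1]<.52)
n,l,st,c=cv2.connectedComponentsWithStats(m.astype(np.uint8)); i=1+st[1:,4].argmax(); p=P[l==i]
print(st[i],cv2.minAreaRect((p[:,:2]*1000).astype(np.float32)),p.mean(0))
```

```text
[ 0.48408442 -0.19385124  0.19203476] 0.059468101858229976 13.1167 -0.12877644367319319
[ 156  160   30   43 1198] ((561.9830932617188, 426.28131103515625), (147.16661071777344, 101.8798828125), 1.4052705764770508) [0.56164995 0.42475805 0.00345615]
```

View pics/c6.png

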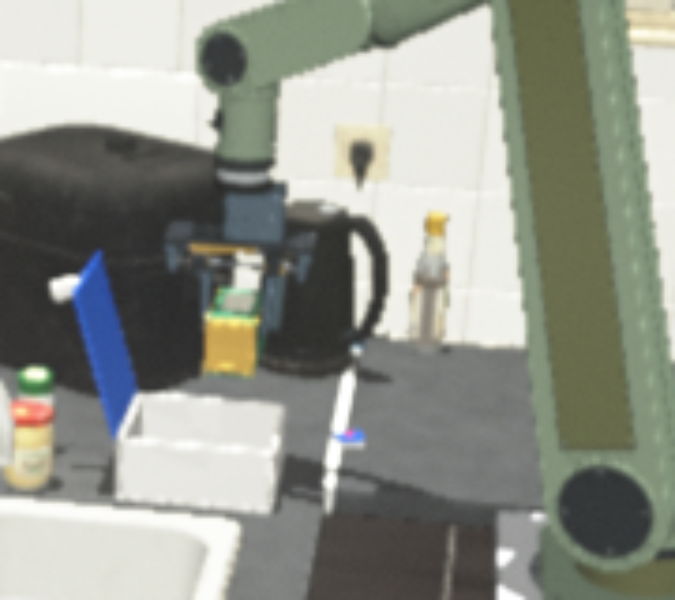

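Emit:
send_rows(moves=[{"x": 0, "y": 0, "z": -25, "spin": 0, "gripper": 0.5}, {"x": 0, "y": 0, "z": -50, "spin": 0, "gripper": 0.5}, {"x": 0, "y": 0, "z": -65, "spin": 0, "gripper": 0.5}, {"x": 0, "y": 0, "z": -72, "spin": 0, "gripper": 0.5}, {"x": 0, "y": 0, "z": -77, "spin": 0, "gripper": 0.5}, {"x": 0, "y": 0, "z": -82, "spin": 0, "gripper": 0.5}, {"x": 0, "y": 0, "z": -86, "spin": 0, "gripper": 0.5}, {"x": 0, "y": 0, "z": -90, "spin": 0, "gripper": 0.5}])

```text
time_s: 13.88
tcp_pos: [0.4864, -0.1899, 0.1059]
tcp_rot: [[-0.0, 1.0, 0.005], [1.0, 0.0, 0.002], [0.002, 0.005, -1.0]]
wrist_force: [-0.7, 9.9, 13.4]
gripper_width: 0.0598
grip_force: 30.0
```

Run:
```python
from h import *
o=bot.get_obs(); print(o['tcp_pos'],o['gripper_width'],o['time_s'],o['wrist_force'])
s=snap('scene','s7.png'); P=cloud(s); a=cv2.cvtColor(s['frame'],cv2.COLOR_RGB2HSV)
m=(P[...,0]>.44)&(P[...,0]<.53)&(P[...,1]>-.26)&(P[...,1]<-.05)&(P[...,2]>.085)&(P[...,2]<.17)&(a[...,1]>90)&(a[...,0]>15)&(a[...,0]<90)
p=P[m];hh=a[...,0][m]
for lo in np.arange(-.26,-.05,.015):
    q=p[(p[:,1]>=lo)&(p[:,1]<lo+.015)]
    if len(q):print(round(lo,3),len(q),np.percentile(q[:,2],[5,50,97]).round(3))
```

```text
[ 0.4864497  -0.1898754   0.10588418] 0.059800518618144116 13.8833 [-0.68239603  9.85909151 13.40062885]
-0.245 1 [0.151 0.151 0.151]
-0.17 3 [0.124 0.13  0.138]
-0.155 8 [0.124 0.134 0.138]
-0.14 58 [0.088 0.111 0.136]
-0.125 71 [0.088 0.11  0.132]
-0.11 1 [0.132 0.132 0.132]
```

Emit:
send_rows(moves=[{"x": 0, "y": 2, "z": -3, "spin": 0, "gripper": 0.5}, {"x": 0, "y": 4, "z": -6, "spin": 0, "gripper": 0.5}, {"x": 0, "y": 6, "z": -9, "spin": 0, "gripper": 0.5}, {"x": 0, "y": 8, "z": -12, "spin": 0, "gripper": 0.5}, {"x": 0, "y": 8, "z": -14, "spin": 0, "gripper": 0.5}, {"x": 0, "y": 8, "z": -16, "spin": 0, "gripper": 0.5}, {"x": 0, "y": 8, "z": -16, "spin": 0, "gripper": 0.5}, {"x": 0, "y": 8, "z": -16, "spin": 0, "gripper": 0.5}])

```text
time_s: 14.6
tcp_pos: [0.4866, -0.182, 0.0894]
tcp_rot: [[-0.0, 1.0, 0.005], [1.0, 0.0, 0.002], [0.002, 0.005, -1.0]]
wrist_force: [0.2, 7.0, 6.6]
gripper_width: 0.0595
grip_force: 30.0
```

```bash
cat > tilt.py <<'E'
from h import *
import sys
o=bot.get_obs(); print(o['tcp_pos'],o['gripper_width'],o['time_s'],o['wrist_force'])
s=snap('scene',sys.argv[1]+'.png'); P=cloud(s); a=cv2.cvtColor(s['frame'],cv2.COLOR_RGB2HSV)
m=(P[...,0]>.44)&(P[...,0]<.53)&(P[...,1]>-.26)&(P[...,1]<-.05)&(P[...,2]>.06)&(P[...,2]<.22)&(a[...,1]>90)&(a[...,0]>15)&(a[...,0]<90)
p=P[m]
for lo in np.arange(-.26,-.05,.015):
    q=p[(p[:,1]>=lo)&(p[:,1]<lo+.015)]
    if len(q):print(round(lo,3),len(q),np.percentile(q[:,2],[5,50,97]).round(3))
im=cv2.cvtColor(s['frame'],cv2.COLOR_RGB2BGR); cv2.imwrite('pics/c'+sys.argv[1]+'.png',cv2.resize(im[110:210,240:340],(600,600),interpolation=2))
E
python3 tilt.py 8
```

```text
[ 0.48655474 -0.18198196  0.08942442] 0.05948111278271217 14.6 [0.16643036 7.0381334  6.56318244]
-0.23 12 [0.145 0.147 0.151]
-0.215 1 [0.152 0.152 0.152]
-0.185 4 [0.131 0.136 0.187]
-0.17 22 [0.194 0.199 0.202]
-0.155 10 [0.107 0.111 0.198]
-0.14 26 [0.099 0.107 0.113]
-0.125 49 [0.074 0.091 0.109]
-0.11 23 [0.083 0.093 0.101]
```

View pics/c8.png

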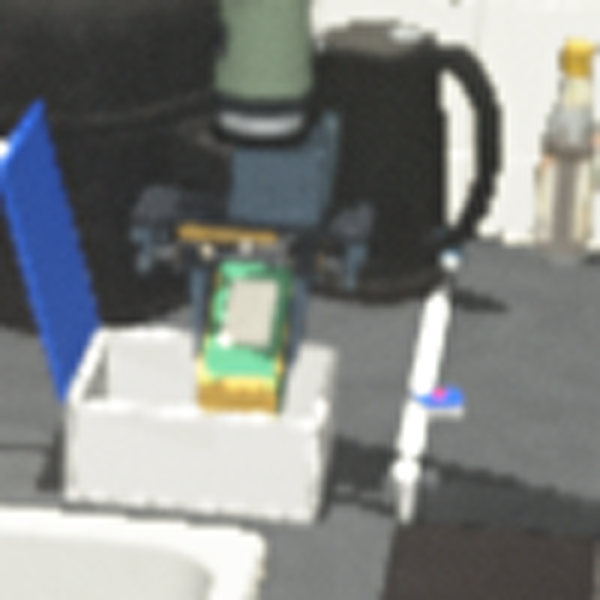

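Emit:
send_rows(moves=[{"x": 0, "y": 1, "z": -3, "spin": 0, "gripper": 0.5}, {"x": 0, "y": 3, "z": -6, "spin": 0, "gripper": 0.5}, {"x": 0, "y": 4, "z": -9, "spin": 0, "gripper": 0.5}, {"x": 0, "y": 5, "z": -12, "spin": 0, "gripper": 0.5}, {"x": 0, "y": 5, "z": -14, "spin": 0, "gripper": 0.5}, {"x": 0, "y": 5, "z": -14, "spin": 0, "gripper": 0.5}, {"x": 0, "y": 5, "z": -14, "spin": 0, "gripper": 0.5}, {"x": 0, "y": 5, "z": -14, "spin": 0, "gripper": 0.5}])

```text
time_s: 15.32
tcp_pos: [0.4871, -0.1802, 0.0789]
tcp_rot: [[-0.003, 1.0, 0.007], [1.0, 0.003, -0.004], [-0.004, 0.007, -1.0]]
wrist_force: [-6.2, -1.2, 27.2]
gripper_width: 0.0599
grip_force: 30.0
```

```bash
python3 tilt.py 9
python3 - <<'E'
from h import *
snap('wrist','w9.png')
E
```

```text
[ 0.48711418 -0.18015169  0.07888531] 0.059905321626020164 15.3167 [-6.17068883 -1.1887253  27.24285006]
-0.215 1 [0.161 0.161 0.161]
-0.2 2 [0.131 0.132 0.134]
-0.185 3 [0.125 0.13  0.179]
-0.17 14 [0.16  0.187 0.191]
-0.155 10 [0.091 0.187 0.191]
-0.14 27 [0.093 0.101 0.107]
-0.125 25 [0.079 0.086 0.101]
-0.11 26 [0.079 0.085 0.095]
```

View pics/w9.png

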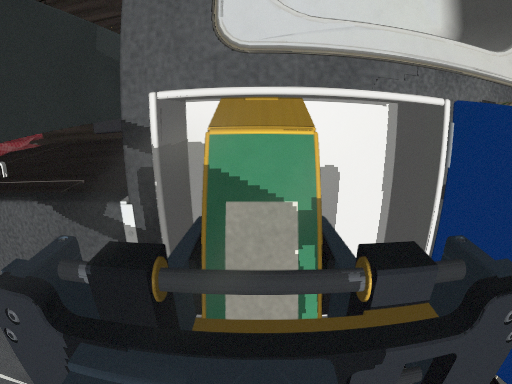

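Emit:
send_rows(moves=[{"x": 0, "y": 0, "z": 4, "spin": 0, "gripper": 0.5}, {"x": 0, "y": 0, "z": 8, "spin": 0, "gripper": 0.5}, {"x": 0, "y": 0, "z": 12, "spin": 0, "gripper": 0.5}, {"x": 0, "y": 0, "z": 16, "spin": 0, "gripper": 0.5}, {"x": 0, "y": 0, "z": 20, "spin": 0, "gripper": 0.5}, {"x": 0, "y": 0, "z": 25, "spin": 0, "gripper": 0.5}, {"x": 0, "y": 0, "z": 30, "spin": 0, "gripper": 0.5}, {"x": 0, "y": 0, "z": 30, "spin": 0, "gripper": 0.5}])

```text
time_s: 16.08
tcp_pos: [0.4854, -0.1793, 0.1039]
tcp_rot: [[-0.001, 1.0, 0.002], [1.0, 0.001, -0.001], [-0.001, 0.002, -1.0]]
wrist_force: [-0.2, -0.4, -1.3]
gripper_width: 0.0604
grip_force: 30.0
```

```bash
python3 tilt.py 10
python3 - <<'E'
from h import *
s=snap('top'); snap('wrist','w10.png')
a=cv2.imread('pics/c10.png'); b=cv2.cvtColor(s['frame'],cv2.COLOR_RGB2BGR)[160:230,310:380]; c=cv2.imread('pics/w10.png')[60:320,120:480]
cv2.imwrite('pics/m10.png',np.hstack([cv2.resize(a,(400,400)),cv2.resize(c,(400,400))]))
E
```

```text
[ 0.48537128 -0.17928978  0.10393423] 0.06035258741082228 16.0833 [-0.15626186 -0.37804478 -1.30558969]
-0.2 2 [0.147 0.167 0.189]
-0.185 1 [0.146 0.146 0.146]
-0.17 16 [0.191 0.211 0.216]
-0.155 14 [0.122 0.211 0.218]
-0.14 18 [0.121 0.127 0.133]
-0.125 67 [0.079 0.106 0.126]
-0.11 59 [0.081 0.098 0.117]
```

View pics/m10.png

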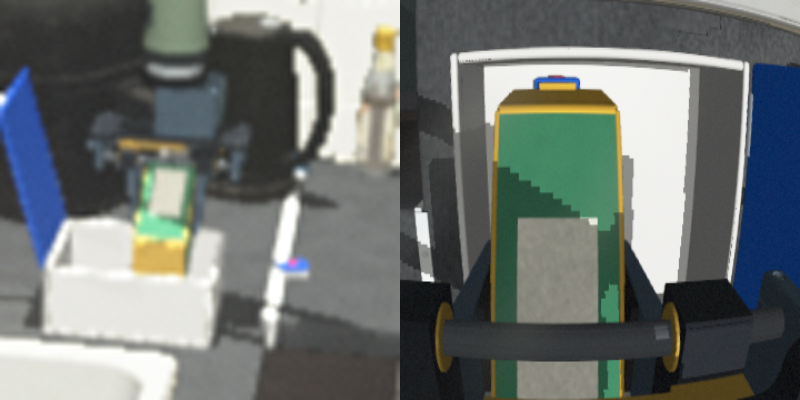

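Emit:
send_rows(moves=[{"x": 0, "y": 0, "z": 5, "spin": 0, "gripper": 0.5}, {"x": 0, "y": 0, "z": 12, "spin": 0, "gripper": 0.5}, {"x": 0, "y": -5, "z": 20, "spin": 0, "gripper": 0.5}, {"x": 0, "y": -5, "z": 20, "spin": 0, "gripper": 0.5}, {"x": 0, "y": -5, "z": 20, "spin": 0, "gripper": 0.5}, {"x": 0, "y": -5, "z": 20, "spin": 0, "gripper": 0.5}, {"x": 0, "y": -5, "z": 20, "spin": 0, "gripper": 0.5}, {"x": 0, "y": -5, "z": 20, "spin": 0, "gripper": 0.5}])

```text
time_s: 16.9
tcp_pos: [0.4844, -0.1839, 0.1227]
tcp_rot: [[-0.001, 1.0, -0.001], [1.0, 0.001, 0.0], [0.0, -0.001, -1.0]]
wrist_force: [-0.2, -0.6, -1.5]
gripper_width: 0.06
grip_force: 30.0
```

```bash
python3 tilt.py 11
python3 - <<'E'
from h import *
s=snap('wrist','w11.png')
a=cv2.imread('pics/c11.png'); c=cv2.imread('pics/w11.png')[60:320,120:480]
cv2.imwrite('pics/m11.png',np.hstack([cv2.resize(a,(400,400)),cv2.resize(c,(400,400))]))
E
```

```text
[ 0.48439125 -0.18389692  0.12269267] 0.06001336157618112 16.9 [-0.1868122  -0.63114471 -1.54691764]
-0.23 1 [0.208 0.208 0.208]
-0.215 1 [0.171 0.171 0.171]
-0.2 1 [0.177 0.177 0.177]
-0.185 2 [0.167 0.17  0.173]
-0.155 8 [0.135 0.145 0.15 ]
-0.14 26 [0.093 0.143 0.15 ]
-0.125 134 [0.078 0.112 0.146]
-0.11 32 [0.081 0.104 0.133]
-0.095 1 [0.104 0.104 0.104]
```

View pics/m11.png

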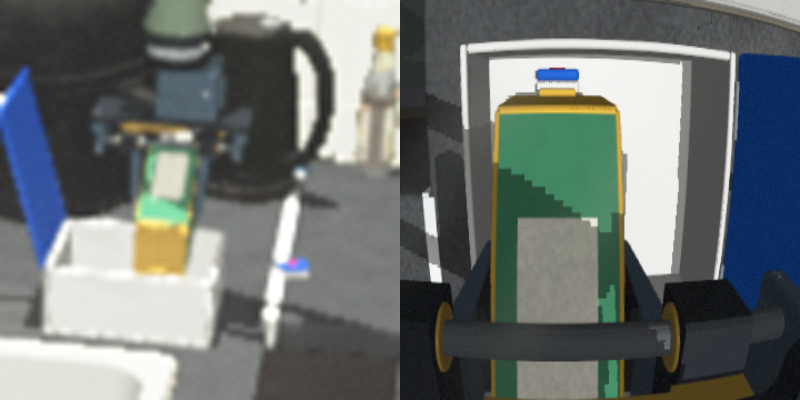

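Emit:
send_rows(moves=[{"x": 0, "y": 0, "z": 15, "spin": 0, "gripper": 0.5}, {"x": 0, "y": 0, "z": 30, "spin": 0, "gripper": 0.5}, {"x": 0, "y": -15, "z": 35, "spin": 0, "gripper": 0.5}, {"x": 0, "y": -30, "z": 35, "spin": 0, "gripper": 0.5}, {"x": 0, "y": -45, "z": 35, "spin": 0, "gripper": 0.5}, {"x": 0, "y": -60, "z": 35, "spin": 0, "gripper": 0.5}, {"x": 0, "y": -70, "z": 35, "spin": 0, "gripper": 0.5}, {"x": 0, "y": -70, "z": 35, "spin": 0, "gripper": 0.5}])

```text
time_s: 17.67
tcp_pos: [0.4848, -0.2559, 0.1577]
tcp_rot: [[0.001, 1.0, 0.0], [1.0, -0.001, -0.001], [-0.001, 0.0, -1.0]]
wrist_force: [-0.5, 0.2, -2.2]
gripper_width: 0.06
grip_force: 30.0
```

Run:
```python
from h import *
o=bot.get_obs(); print(o['tcp_pos'],o['wrist_force'])
s=snap('wrist','w12.png'); s2=snap('top','t12.png'); s3=snap('scene','s12.png')
def reds(f,P=None,r=None):
    h=cv2.cvtColor(f,cv2.COLOR_RGB2HSV); out=[]
    for nm,m in(('red',((h[...,0]<8)|(h[...,0]>168))&(h[...,1]>110)&(h[...,2]>80)),('blue',(h[...,0]>105)&(h[...,0]<130)&(h[...,1]>110)&(h[...,2]>60))):
        n,l,st,c=cv2.connectedComponentsWithStats(m.astype(np.uint8))
        for i in range(1,n):
            if st[i,4]>=6: print(nm,c[i].round(),st[i].tolist(), '' if P is None else np.median(P[l==i],0).round(3))
print('wrist');reds(s['frame'])
print(s['fx'],s['cx'],s['cy'],s['extrinsics'])
print('top');reds(s2['frame'],cloud(s2))
```

```text
[ 0.4847511  -0.2558822   0.15767754] [-0.5484091   0.15596551 -2.22900683]
wrist
red [268.  65.] [263, 65, 10, 1, 10] 
red [ 28. 120.] [0, 113, 55, 14, 315] 
red [ 19. 127.] [17, 127, 5, 2, 6] 
red [  5. 131.] [0, 129, 11, 4, 22] 
red [145. 237.] [142, 233, 8, 8, 53] 
blue [461. 111.] [399, 0, 113, 240, 22417] 
blue [261.  38.] [245, 35, 33, 7, 197] 
blue [267.  61.] [251, 57, 34, 10, 260] 
blue [147. 234.] [132, 224, 30, 20, 355] 
297.3186396354542 261.35170095461854 192.72676635294474 [[ 9.99999506e-01 -3.52399471e-04  9.29430116e-04 -4.85547335e-01]
 [ 6.09024655e-04  9.56198791e-01 -2.92717442e-01  2.61505080e-01]
 [-7.85566482e-04  2.92717863e-01  9.56198533e-01 -2.62156574e-01]
 [ 0.00000000e+00  0.00000000e+00  0.00000000e+00  1.00000000e+00]]
top
red [304.  10.] [299, 4, 11, 12, 88] [0.969 0.01  0.41 ]
red [253.  21.] [250, 20, 7, 3, 14] [0.966 0.138 0.356]
red [254.  27.] [250, 25, 8, 4, 14] [0.962 0.137 0.33 ]
red [213.  37.] [204, 33, 18, 10, 106] [0.969 0.259 0.246]
red [146. 109.] [115, 85, 64, 50, 2482] [0.796 0.498 0.072]
red [328. 132.] [318, 123, 20, 19, 243] [ 0.72  -0.106  0.1  ]
blue [352. 153.] [322, 140, 65, 27, 1326] [ 0.641 -0.164  0.193]
blue [213. 227.] [209, 222, 9, 11, 55] [0.405 0.272 0.014]
```

Emit:
send_rows(moves=[{"x": 0, "y": 25, "z": 0, "spin": 0, "gripper": 0.5}, {"x": 0, "y": 54, "z": 0, "spin": 0, "gripper": 0.5}, {"x": 0, "y": 54, "z": -30, "spin": 0, "gripper": 0.5}, {"x": 0, "y": 54, "z": -55, "spin": 0, "gripper": 0.5}, {"x": 0, "y": 54, "z": -62, "spin": 0, "gripper": 0.5}, {"x": 0, "y": 54, "z": -68, "spin": 0, "gripper": 0.5}, {"x": 0, "y": 54, "z": -73, "spin": 0, "gripper": 0.5}, {"x": 0, "y": 54, "z": -75, "spin": 0, "gripper": 0.5}])

```text
time_s: 18.48
tcp_pos: [0.4839, -0.1981, 0.0849]
tcp_rot: [[0.001, 1.0, -0.002], [1.0, -0.001, 0.004], [0.004, -0.002, -1.0]]
wrist_force: [-7.8, 10.2, 24.0]
gripper_width: 0.0602
grip_force: 30.0
```

```bash
cat > tilt2.py <<'E'
from h import *
o=bot.get_obs(); print(o['tcp_pos'],o['time_s'],o['wrist_force'])
s=snap('wrist','wx.png'); E=np.array(s['extrinsics']); z=s['range_z'].astype(float)
v,u=np.mgrid[:384,:512]; dx=(u-s['cx'])/s['fx']; dy=(v-s['cy'])/s['fy']; r=np.hypot(dx,dy)+1e-9; k=np.tan(r)/r
P=(np.stack([dx*k*z,-dy*k*z,-z],-1)-E[:3,3])@E[:3,:3]
np.save('wP.npy',P)
hsv=cv2.cvtColor(s['frame'],cv2.COLOR_RGB2HSV)
m=(hsv[...,0]>55)&(hsv[...,0]<95)&(hsv[...,1]>80)&(z>0)&(abs(P[...,0]-o['tcp_pos'][0])<.028)&(abs(P[...,1]-o['tcp_pos'][1])<.09)&(P[...,2]>.05)
p=P[m]; f=np.polyfit(p[:,1],p[:,2],1); print(len(p),'tilt deg',np.degrees(np.arctan(-f[0])),'top z at tcp y',np.polyval(f,o['tcp_pos'][1]),p[:,1].min(),p[:,1].max())
E
python3 tilt2.py
```

```text
[ 0.4839394  -0.19811037  0.08493841] 18.4833 [-7.79395379 10.19203337 23.99459652]
10482 tilt deg 33.13021838356285 top z at tcp y 0.13837770289668513 -0.2144107168698698 -0.13115697059674866
```

Emit:
send_rows(moves=[{"x": 0, "y": 2, "z": -3, "spin": 0, "gripper": 0.5}, {"x": 0, "y": 4, "z": -6, "spin": 0, "gripper": 0.5}, {"x": 0, "y": 4, "z": -6, "spin": 0, "gripper": 0.5}, {"x": 0, "y": 2, "z": 8, "spin": 0, "gripper": 0.5}, {"x": 0, "y": 2, "z": 22, "spin": 0, "gripper": 0.5}, {"x": 0, "y": 2, "z": 36, "spin": 0, "gripper": 0.5}, {"x": 0, "y": 2, "z": 36, "spin": 0, "gripper": 0.5}, {"x": 0, "y": 2, "z": 36, "spin": 0, "gripper": 0.5}])

```text
time_s: 19.2
tcp_pos: [0.4857, -0.1985, 0.1203]
tcp_rot: [[-0.0, 1.0, 0.003], [1.0, 0.0, -0.001], [-0.001, 0.003, -1.0]]
wrist_force: [-0.7, -0.4, -2.6]
gripper_width: 0.06
grip_force: 30.0
```

Emit:
send_rows(moves=[{"x": 0, "y": 15, "z": 0, "spin": 0, "gripper": 0.5}, {"x": 0, "y": 0, "z": 0, "spin": 0, "gripper": 0.5}, {"x": 0, "y": 15, "z": 0, "spin": 0, "gripper": 0.5}, {"x": 0, "y": 0, "z": 0, "spin": 0, "gripper": 0.5}, {"x": 0, "y": 15, "z": 0, "spin": 0, "gripper": 0.5}, {"x": 0, "y": 0, "z": 0, "spin": 0, "gripper": 0.5}, {"x": 0, "y": 0, "z": 20, "spin": 0, "gripper": 0.5}, {"x": 0, "y": -5, "z": 40, "spin": 0, "gripper": 0.5}])

```text
time_s: 19.87
tcp_pos: [0.4833, -0.2023, 0.1574]
tcp_rot: [[-0.001, 1.0, -0.005], [1.0, 0.001, 0.003], [0.003, -0.005, -1.0]]
wrist_force: [0.6, 0.4, -1.2]
gripper_width: 0.0598
grip_force: 30.0
```

Emit:
send_rows(moves=[{"x": 0, "y": -20, "z": 0, "spin": 0, "gripper": 0.5}, {"x": 0, "y": -40, "z": 0, "spin": 0, "gripper": 0.5}, {"x": 0, "y": -50, "z": 0, "spin": 0, "gripper": 0.5}, {"x": 0, "y": -50, "z": 0, "spin": 0, "gripper": 0.5}, {"x": 0, "y": -50, "z": 0, "spin": 0, "gripper": 0.5}, {"x": 0, "y": -50, "z": 0, "spin": 0, "gripper": 0.5}, {"x": 0, "y": -50, "z": 0, "spin": 0, "gripper": 0.5}, {"x": 0, "y": -50, "z": 0, "spin": 0, "gripper": 0.5}])

```text
time_s: 20.53
tcp_pos: [0.4846, -0.2522, 0.1588]
tcp_rot: [[-0.002, 1.0, -0.0], [1.0, 0.002, 0.0], [0.0, -0.0, -1.0]]
wrist_force: [-0.0, 0.0, -0.9]
gripper_width: 0.0598
grip_force: 30.0
```

```bash
python3 tilt2.py
python3 - <<'E'
from h import *
P=np.load('wP.npy'); f=cv2.imread('pics/wx.png'); h=cv2.cvtColor(f,cv2.COLOR_BGR2HSV)
for nm,m in(('red',((h[...,0]<8)|(h[...,0]>165))&(h[...,1]>100)&(h[...,2]>70)),('blue',(h[...,0]>105)&(h[...,0]<130)&(h[...,1]>110)&(h[...,2]>60))):
    n,l,st,c=cv2.connectedComponentsWithStats(m.astype(np.uint8))
    for i in range(1,n):
        if st[i,4]>=5:
            p=P[l==i]; print(nm,c[i].round(),st[i].tolist(),np.median(p,0).round(3),np.ptp(p,axis=0).round(3))
E
```

```text
[ 0.48460517 -0.25218889  0.15881795] 20.5333 [-0.03746291  0.00541892 -0.87086134]
10109 tilt deg 38.16549650015654 top z at tcp y 0.21588818731669956 -0.26613481380670273 -0.18640518992188926
red [ 29. 121.] [0, 113, 56, 16, 397] [-0.318 -0.162 -0.505] [1.017 0.049 1.232]
red [ 20. 128.] [18, 128, 5, 2, 7] [-0.315 -0.183 -0.442] [0.006 0.004 0.017]
red [  5. 132.] [0, 131, 12, 3, 21] [-0.33  -0.187 -0.386] [0.014 0.006 0.048]
red [146. 239.] [143, 235, 8, 9, 54] [ 0.343 -0.326  0.015] [0.108 0.116 0.228]
blue [461. 116.] [399, 1, 113, 245, 22541] [ 0.631 -0.169  0.147] [0.391 0.373 0.331]
blue [262.  42.] [245, 39, 34, 6, 200] [ 0.485 -0.105  0.028] [0.033 0.073 0.325]
blue [148. 235.] [133, 227, 29, 17, 304] [ 0.349 -0.32   0.014] [0.168 0.161 0.331]
```

Emit:
send_rows(moves=[{"x": 0, "y": -10, "z": -15, "spin": 0, "gripper": 0.5}, {"x": 0, "y": -10, "z": -26, "spin": 0, "gripper": 0.5}, {"x": 0, "y": -10, "z": -32, "spin": 0, "gripper": 0.5}, {"x": 0, "y": -10, "z": -38, "spin": 0, "gripper": 0.5}, {"x": 0, "y": -11, "z": -44, "spin": 0, "gripper": 0.5}, {"x": 0, "y": -12, "z": -49, "spin": 0, "gripper": 0.5}, {"x": 0, "y": -14, "z": -53, "spin": 0, "gripper": 0.5}, {"x": 0, "y": -16, "z": -56, "spin": 0, "gripper": 0.5}])

```text
time_s: 21.25
tcp_pos: [0.4872, -0.2703, 0.1068]
tcp_rot: [[-0.001, 1.0, 0.007], [1.0, 0.001, -0.004], [-0.004, 0.007, -1.0]]
wrist_force: [-0.6, -2.1, 16.6]
gripper_width: 0.06
grip_force: 30.0
```

```bash
python3 tilt2.py
```

```text
[ 0.48717618 -0.27027334  0.10680372] 21.25 [-0.64850568 -2.05316448 16.55088278]
13026 tilt deg 22.495110099131686 top z at tcp y 0.1674409658430482 -0.28436758254326194 -0.1985992145940029
```

Emit:
send_rows(moves=[{"x": 0, "y": 0, "z": 12, "spin": 0, "gripper": 0.5}, {"x": 0, "y": -14, "z": 12, "spin": 0, "gripper": 0.5}, {"x": 0, "y": -14, "z": 6, "spin": 0, "gripper": 0.5}, {"x": 0, "y": -14, "z": 2, "spin": 0, "gripper": 0.5}, {"x": 0, "y": -14, "z": -3, "spin": 0, "gripper": 0.5}, {"x": 0, "y": -14, "z": -7, "spin": 0, "gripper": 0.5}, {"x": 0, "y": -14, "z": -10, "spin": 0, "gripper": 0.5}, {"x": 0, "y": -14, "z": -10, "spin": 0, "gripper": 0.5}])

```text
time_s: 21.97
tcp_pos: [0.4867, -0.2852, 0.0945]
tcp_rot: [[-0.0, 1.0, 0.005], [1.0, 0.001, -0.004], [-0.004, 0.005, -1.0]]
wrist_force: [0.4, -2.5, 8.1]
gripper_width: 0.0597
grip_force: 30.0
```

```bash
python3 tilt2.py
```

```text
[ 0.48670543 -0.28520442  0.0945197 ] 21.9667 [ 0.36317825 -2.47595619  8.09201285]
14718 tilt deg 8.687199072603033 top z at tcp y 0.15725407172429498 -0.29987248866681804 -0.21645583879059535
```

Emit:
send_rows(moves=[{"x": 0, "y": 0, "z": 30, "spin": 0, "gripper": 0.5}, {"x": 0, "y": 0, "z": 60, "spin": 0, "gripper": 0.5}, {"x": 0, "y": 10, "z": 90, "spin": 0, "gripper": 0.5}, {"x": 0, "y": 35, "z": 110, "spin": 0, "gripper": 0.5}, {"x": 0, "y": 65, "z": 110, "spin": 0, "gripper": 0.5}, {"x": 0, "y": 100, "z": 110, "spin": 0, "gripper": 0.5}, {"x": 0, "y": 135, "z": 110, "spin": 0, "gripper": 0.5}, {"x": 0, "y": 170, "z": 110, "spin": 0, "gripper": 0.5}])

```text
time_s: 22.68
tcp_pos: [0.4839, -0.1115, 0.2017]
tcp_rot: [[0.0, 1.0, -0.002], [1.0, -0.0, 0.001], [0.001, -0.002, -1.0]]
wrist_force: [-0.3, -0.4, -2.2]
gripper_width: 0.0597
grip_force: 30.0
```

Emit:
send_rows(moves=[{"x": 0, "y": 35, "z": 0, "spin": 5, "gripper": 0.5}, {"x": 0, "y": 70, "z": 0, "spin": 11, "gripper": 0.5}, {"x": 0, "y": 105, "z": 0, "spin": 17, "gripper": 0.5}, {"x": 0, "y": 140, "z": 0, "spin": 23, "gripper": 0.5}, {"x": 0, "y": 175, "z": 0, "spin": 29, "gripper": 0.5}, {"x": 0, "y": 210, "z": 0, "spin": 35, "gripper": 0.5}, {"x": 0, "y": 245, "z": 0, "spin": 41, "gripper": 0.5}, {"x": 0, "y": 280, "z": 0, "spin": 47, "gripper": 0.5}])

```text
time_s: 23.35
tcp_pos: [0.4838, 0.1686, 0.2016]
tcp_rot: [[-0.735, 0.678, -0.002], [0.678, 0.735, -0.001], [0.001, -0.002, -1.0]]
wrist_force: [0.9, -0.9, -2.3]
gripper_width: 0.0597
grip_force: 30.0
```

Emit:
send_rows(moves=[{"x": 0, "y": 35, "z": 0, "spin": 6, "gripper": 0.5}, {"x": 10, "y": 70, "z": 0, "spin": 12, "gripper": 0.5}, {"x": 20, "y": 105, "z": 0, "spin": 18, "gripper": 0.5}, {"x": 35, "y": 140, "z": 0, "spin": 24, "gripper": 0.5}, {"x": 50, "y": 175, "z": 0, "spin": 30, "gripper": 0.5}, {"x": 65, "y": 210, "z": 0, "spin": 36, "gripper": 0.5}, {"x": 78, "y": 240, "z": 0, "spin": 42, "gripper": 0.5}, {"x": 78, "y": 262, "z": 0, "spin": 43, "gripper": 0.5}])

```text
time_s: 24.02
tcp_pos: [0.5642, 0.4315, 0.1999]
tcp_rot: [[-1.0, -0.005, -0.001], [-0.005, 1.0, -0.001], [0.001, -0.001, -1.0]]
wrist_force: [0.3, -0.3, -2.2]
gripper_width: 0.0601
grip_force: 30.0
```

Run:
```python
from h import *
o=bot.get_obs(); print(o['tcp_pos'],o['tcp_rot'],o['wrist_force'])
s=snap('top','t13.png'); P=cloud(s); h=cv2.cvtColor(s['frame'],cv2.COLOR_RGB2HSV)
for nm,m in(('red',((h[...,0]<8)|(h[...,0]>165))&(h[...,1]>90)&(h[...,2]>70)),('blue',(h[...,0]>105)&(h[...,0]<130)&(h[...,1]>100)&(h[...,2]>50))):
    n,l,st,c=cv2.connectedComponentsWithStats((m&(P[...,0]<.7)).astype(np.uint8))
    for i in range(1,n):
        if st[i,4]>=3:
            p=P[l==i]; print(nm,c[i].round(),st[i].tolist(),np.median(p,0).round(3))
# tin top seen while held
m=(P[...,2]>.15)&(h[...,0]>55)&(h[...,0]<95)&(h[...,1]>80)&(P[...,1]>.3); p=P[m]; print(len(p)); 
if len(p): print(p.min(0),p.max(0),np.polyfit(p[:,0],p[:,2],1))
im=cv2.cvtColor(s['frame'],cv2.COLOR_RGB2BGR); cv2.imwrite('pics/box13.png',cv2.resize(im[165:260,315:415],(400,380),interpolation=2))
```

```text
[0.56423158 0.43147209 0.19989917] [[-9.99988378e-01 -4.75826546e-03 -7.75748182e-04]
 [-4.75780530e-03  9.99988505e-01 -5.93952091e-04]
 [ 7.78565446e-04 -5.90254329e-04 -9.99999523e-01]] [ 0.27978892 -0.27854365 -2.23260606]
red [327. 140.] [323, 139, 10, 3, 22] [ 0.697 -0.104  0.099]
red [400. 208.] [400, 207, 2, 2, 4] [ 0.479 -0.372  0.017]
red [388. 248.] [387, 247, 2, 2, 4] [ 0.341 -0.327  0.016]
blue [352. 153.] [322, 141, 65, 26, 1332] [ 0.641 -0.164  0.192]
blue [324. 206.] [324, 203, 1, 6, 6] [ 0.483 -0.105  0.032]
blue [400. 208.] [396, 203, 9, 11, 66] [ 0.477 -0.37   0.016]
blue [213. 227.] [209, 222, 10, 11, 67] [0.405 0.273 0.015]
blue [387. 248.] [383, 243, 9, 11, 58] [ 0.336 -0.325  0.015]
92
[0.47797285 0.41830301 0.2498226 ] [0.52961098 0.47377068 0.51913234] [-5.6921981   3.18429766]
```

Run:
```python
from h import *
s=snap('top'); P=cloud(s)
u0,u1,v0,v1=322,372,172,222
for v in range(v0,v1,2): print(v,' '.join('%3d'%round(1000*P[v,u,2]) for u in range(u0,u1,1)))
print(P[v0,u0],P[v1,u1])
```

```text
172  83   2   8   5  12   5   9   9  11   4   1   0   1   6   4   6   3   7   9   3   7   4   6   7   5   7   2   8   3   6   8   5   8   8   8   9  10   6   5   8   2  16  29  46  56  66  82  80  -3  -3
174  83   2   3   8   7   5   8   8   6   8   7   7   6   8   8   2   4   4   5   6   4   6  13   9  11   9   7   2   4   7   6   6   3   7   5   5  12   3   3   5  10  21  32  45  58  70  82  79  -6   0
176  86  12   7   5   7   4   5   6   4   5   6   9  11   1   6   9   5   4   5   7  14   2   8   7   2   6   3  11   6   7  11   6   7   6   8   9   9   7   5   4   8  15  33  46  52  64  80  81   2   2
178  79   4   3   7   9  10   8   7   3   1   5   1   4   6   1   4   2   6   6   9   8   2   4   3   6   6   5   5   5   9   8  10   1   5   7   5   8  10   4   1  11  15  33  45  56  71  79  79   4   0
180  76   8   9   5   8  12   6   4  12   3   1   4   6  11   6   7   2   7   6   7   5   3  10   3   7  10   5   8   7   9   6   6  14  10   4  11   2  10   7   6   4  18  31  43  59  71  80  81   1   3
182  83   4   3   4   8   8   9   6   5   5   4   6   7   7   4   8   2   7   7 
[... 3381 characters left out ...]
78   2   1
216  84   3   6   8   7  11   7   7   4  11   3   9   6   9   4   6  10  -1   7   7   8   8   7   4   4   4   1   8   8   8   6 1370   9   8   8  12  13   2  11   2   8   9  29  41  52  65  76  84   5   2
218  81   2  11   0   6   8   8   8  10  11   5   4   8   2   3   8   7   8   9   5  10   4   7   5   3   9   8   5   7   4   4   8   4   5   8   8   0   4   3   4   5  15  30  38  44  62  71  79   3   3
220  76   2   2   3  10   4   9   7  12  12   6   7   1   5   6   7   5   4   7   5   6   7  10   9   6   3   8   2   5   5   7   4  10  10  11   6   8   6   8   7   7  19  28  45  52  63  73 1370   0   0
[ 0.59269991 -0.08926302  0.0826814 ] [ 0.42766363 -0.27728189  0.00301151]
```

```bash
cat > wt.py <<'E'
from h import *
F=[];T=[]
for i in range(14):
    bot.snapshot('top'); o=bot.get_obs(); F.append(o['wrist_force'][2]); T.append(o['effort'])
print(np.round(F,2),np.mean(F),np.mean(T,0).round(3),np.std(T,0).round(3),o['tcp_pos'],o['time_s'])
E
python3 wt.py
```

```text
[-0.86 -1.45 -1.98 -2.73 -1.74 -1.36 -2.35 -2.13 -2.04 -2.05 -2.64 -2.38
 -1.8  -2.45] -1.9970810606739133 [ 3.2300e-01 -5.4559e+01 -2.4883e+01  5.8000e-02  7.5000e-02  1.0000e-03] [0.44  0.304 0.242 0.059 0.04  0.003] [0.56268521 0.42880943 0.20316197] 24.8167
```

Emit:
send_rows(moves=[{"x": 1, "y": -3, "z": -35, "spin": 0, "gripper": 0.5}, {"x": 1, "y": -3, "z": -70, "spin": 0, "gripper": 0.5}, {"x": 1, "y": -3, "z": -105, "spin": 0, "gripper": 0.5}, {"x": 1, "y": -3, "z": -135, "spin": 0, "gripper": 0.5}, {"x": 1, "y": -3, "z": -160, "spin": 0, "gripper": 0.5}, {"x": 1, "y": -3, "z": -170, "spin": 0, "gripper": 0.5}, {"x": 1, "y": -3, "z": -176, "spin": 0, "gripper": 0.5}, {"x": 1, "y": -3, "z": -180, "spin": 0, "gripper": 0.5}])

```text
time_s: 25.48
tcp_pos: [0.5642, 0.4264, 0.0232]
tcp_rot: [[-1.0, -0.001, 0.001], [-0.001, 1.0, 0.001], [-0.001, 0.001, -1.0]]
wrist_force: [-0.0, 0.3, -1.7]
gripper_width: 0.0598
grip_force: 30.0
```

Emit:
send_rows(moves=[{"x": 0, "y": 0, "z": -2, "spin": 0, "gripper": 0.5}, {"x": 0, "y": 0, "z": -4, "spin": 0, "gripper": 0.5}, {"x": 0, "y": 0, "z": -6, "spin": 0, "gripper": 0.5}, {"x": 0, "y": 0, "z": -8, "spin": 0, "gripper": 0.5}, {"x": 0, "y": 0, "z": -9, "spin": 0, "gripper": 0.5}, {"x": 0, "y": 0, "z": -9, "spin": 0, "gripper": 0.5}, {"x": 0, "y": 0, "z": -9, "spin": 0, "gripper": 0.5}, {"x": 0, "y": 0, "z": -9, "spin": 0, "gripper": 0.5}], squeeze=12)

```text
time_s: 26.15
tcp_pos: [0.5642, 0.4263, 0.0147]
tcp_rot: [[-1.0, -0.001, 0.001], [-0.001, 1.0, 0.001], [-0.001, 0.001, -1.0]]
wrist_force: [1.7, 0.2, 2.5]
gripper_width: 0.0599
grip_force: 12.0
```

```bash
cat > tinpos.py <<'E'
from h import *
o=bot.get_obs(); print(o['tcp_pos'],o['wrist_force'],o['time_s'])
s=snap('top','tp.png');P=cloud(s)
m=(P[...,2]>.055)&(P[...,2]<.1)&(P[...,1]>.34)&(P[...,1]<.52)&(P[...,0]>.45)&(P[...,0]<.66)
t=P[m];print(len(t),cv2.minAreaRect((t[:,:2]*1000).astype(np.float32)))
h=cv2.cvtColor(s['frame'],cv2.COLOR_RGB2HSV); m=m&(h[...,0]>15)&(h[...,0]<95)&(h[...,1]>70); t=P[m]
print(len(t),cv2.minAreaRect((t[:,:2]*1000).astype(np.float32)),'z med front/back',[np.median(t[(t[:,0]>a)&(t[:,0]<a+.02),2]).round(4) for a in (.5,.52,.54,.56,.58,.6)],t.min(0),t.max(0))
E
python3 tinpos.py
```

```text
[0.56417392 0.42633548 0.01467842] [1.67010805 0.223084   2.4784566 ] 26.15
67 ((564.0234985351562, 426.87139892578125), (36.07469177246094, 124.5923080444336), 73.68038177490234)
43 ((564.7689208984375, 426.65313720703125), (36.07469177246094, 119.71898651123047), 73.68038177490234) z med front/back [np.float64(0.0727), np.float64(0.0742), np.float64(nan), np.float64(nan), np.float64(nan), np.float64(0.0761)] [0.51054842 0.39443295 0.06704569] [0.61791553 0.45549062 0.07993841]
  return _methods._mean(a, axis=axis, dtype=dtype,
  ret = ret.dtype.type(ret / rcount)
```

Emit:
send_rows(moves=[{"x": 0, "y": 0, "z": -2, "spin": 0, "gripper": 0.5}, {"x": 0, "y": 0, "z": -3, "spin": 0, "gripper": 0.5}, {"x": 0, "y": 0, "z": -3, "spin": 0, "gripper": 0.7}, {"x": 0, "y": 0, "z": -3, "spin": 0, "gripper": 0.8}, {"x": 0, "y": 0, "z": -3, "spin": 0, "gripper": 1}, {"x": 0, "y": 0, "z": -3, "spin": 0, "gripper": 1}, {"x": 0, "y": 0, "z": -3, "spin": 0, "gripper": 1}, {"x": 0, "y": 0, "z": 10, "spin": 0, "gripper": 1}])

```text
time_s: 26.87
tcp_pos: [0.5618, 0.4246, 0.0212]
tcp_rot: [[-1.0, -0.001, -0.005], [-0.001, 1.0, -0.004], [0.005, -0.004, -1.0]]
wrist_force: [-0.5, -1.2, -0.0]
gripper_width: 0.0909
grip_force: 0.0
```

Emit:
send_rows(moves=[{"x": 0, "y": 0, "z": 20, "spin": 0, "gripper": 1}, {"x": 0, "y": 0, "z": 50, "spin": 0, "gripper": 1}, {"x": 0, "y": 0, "z": 85, "spin": 0, "gripper": 1}, {"x": 0, "y": 0, "z": 120, "spin": 0, "gripper": 1}, {"x": -20, "y": -20, "z": 150, "spin": 0, "gripper": 1}, {"x": -50, "y": -50, "z": 160, "spin": 0, "gripper": 1}, {"x": -80, "y": -85, "z": 160, "spin": 0, "gripper": 1}, {"x": -110, "y": -120, "z": 160, "spin": 0, "gripper": 1}])

```text
time_s: 27.53
tcp_pos: [0.4599, 0.3134, 0.186]
tcp_rot: [[-1.0, -0.001, 0.003], [-0.001, 1.0, 0.002], [-0.003, 0.002, -1.0]]
wrist_force: [-0.1, 0.0, 0.2]
gripper_width: 0.0913
grip_force: 0.0
```

```bash
python3 tinpos.py 2>/dev/null
python3 - <<'E'
from h import *
s=snap('top'); P=cloud(s); h=cv2.cvtColor(s['frame'],cv2.COLOR_RGB2HSV)
m=(h[...,0]>105)&(h[...,0]<130)&(h[...,1]>100)&(h[...,2]>50)&(P[...,0]<.7)&(P[...,2]<.05)
n,l,st,c=cv2.connectedComponentsWithStats(m.astype(np.uint8))
for i in range(1,n):
    if st[i,4]>=15:
        p=P[l==i]; r=cv2.minAreaRect((p[:,:2]*1000).astype(np.float32)); q=p[:,:2]-p[:,:2].mean(0); w,v=np.linalg.eigh(q.T@q); print(p.mean(0).round(4),np.round(r[0]),np.round(r[1]),r[2],'long axis deg',np.degrees(np.arctan2(v[1,1],v[0,1])))
E
```

```text
[0.45988007 0.31340634 0.18602278] [-0.13862589  0.0254151   0.16393398] 27.5333
584 ((562.001953125, 424.7419128417969), (61.5601806640625, 117.46591186523438), 88.73212432861328)
176 ((562.001953125, 424.7419128417969), (61.5601806640625, 117.46591186523438), 88.73212432861328) z med front/back [np.float64(0.0741), np.float64(0.0736), np.float64(0.0729), np.float64(0.0688), np.float64(0.0707), np.float64(0.0729)] [0.50389979 0.39385761 0.05834303] [0.62077135 0.45600617 0.07954972]
[ 0.4785 -0.3707  0.0148] [ 479. -373.] [29. 35.] 80.3768081665039 long axis deg 169.65329135770466
[0.3934 0.2692 0.0125] [392. 269.] [11. 17.] 0.6187617182731628 long axis deg 95.57981800735556
[ 0.3384 -0.3249  0.0149] [ 338. -327.] [37. 23.] 15.20122241973877 long axis deg -153.60909029172234
```

Emit:
send_rows(moves=[{"x": -15, "y": -12, "z": -10, "spin": 7, "gripper": 0.5}, {"x": -30, "y": -24, "z": -20, "spin": 14, "gripper": 0.5}, {"x": -45, "y": -34, "z": -35, "spin": 21, "gripper": 0.5}, {"x": -55, "y": -40, "z": -50, "spin": 28, "gripper": 0.5}, {"x": -55, "y": -40, "z": -60, "spin": 28, "gripper": 0.5}, {"x": -55, "y": -40, "z": -70, "spin": 28, "gripper": 0.5}, {"x": -55, "y": -40, "z": -75, "spin": 28, "gripper": 0.5}, {"x": -55, "y": -40, "z": -75, "spin": 28, "gripper": 0.5}])

```text
time_s: 28.3
tcp_pos: [0.4063, 0.2746, 0.1082]
tcp_rot: [[-0.883, -0.469, -0.001], [-0.469, 0.883, -0.0], [0.001, 0.0, -1.0]]
wrist_force: [-0.0, -0.8, -0.7]
gripper_width: 0.046
grip_force: 0.0
```

```bash
cat > tab.py <<'E'
from h import *
o=bot.get_obs(); R=np.array(o['tcp_rot']); print('tcp',o['tcp_pos'],'y axis',np.degrees(np.arctan2(R[1,1],R[0,1])),'t',o['time_s'],o['gripper_width'],o['wrist_force'])
s=snap('wrist','wt.png'); E=np.array(s['extrinsics']); z=s['range_z'].astype(float)
v,u=np.mgrid[:384,:512]; dx=(u-s['cx'])/s['fx']; dy=(v-s['cy'])/s['fy']; r=np.hypot(dx,dy)+1e-9; k=np.tan(r)/r
ray=np.stack([dx*k,-dy*k,-np.ones_like(k)],-1)@E[:3,:3]; C=-E[:3,:3].T@E[:3,3]
t=(.0145-C[2])/ray[...,2]; Q=C+ray*t[...,None]
h=cv2.cvtColor(s['frame'],cv2.COLOR_RGB2HSV)
m=((h[...,0]>105)&(h[...,0]<130)&(h[...,1]>110)&(h[...,2]>50))|(((h[...,0]<8)|(h[...,0]>150))&(h[...,1]>100))
m&=np.hypot(Q[...,0]-o['tcp_pos'][0],Q[...,1]-o['tcp_pos'][1])<.15
n,l,st,c=cv2.connectedComponentsWithStats(m.astype(np.uint8))
for i in range(1,n):
    if st[i,4]>=40:
        q=Q[l==i][:,:2]; a,b,g=cv2.minAreaRect((q*1000).astype(np.float32)); 
        if b[0]<b[1]: g-=90
        print(c[i].round(),st[i,4],'rect',np.round(a,1),np.round(sorted(b),1),'long axis',round(g,1),'go',np.round(np.array(a)-np.array(o['tcp_pos'])[:2]*1000,1))
E
python3 tab.py
```

```text
tcp [0.40626598 0.27456269 0.10823524] y axis 117.94122848358226 t 28.3 0.04603017039316961 [-0.01570192 -0.75007188 -0.65653251]
[261. 194.] 900 rect [405.9 273.3] [24.2 34.3] long axis 22.7 go [-0.4 -1.2]
```

Emit:
send_rows(moves=[{"x": 0, "y": -1, "z": -35, "spin": -5, "gripper": 0.5}, {"x": 0, "y": -1, "z": -65, "spin": -5, "gripper": 0.5}, {"x": 0, "y": -1, "z": -90, "spin": -5, "gripper": 0.5}, {"x": 0, "y": -1, "z": -102, "spin": -5, "gripper": 0.5}, {"x": 0, "y": -1, "z": -102, "spin": -5, "gripper": 0.5}, {"x": 0, "y": -1, "z": -102, "spin": -5, "gripper": 0.1}, {"x": 0, "y": -1, "z": -102, "spin": -5, "gripper": 0.1}, {"x": 0, "y": -1, "z": -102, "spin": -5, "gripper": 0.1}], squeeze=15)

```text
time_s: 29.02
tcp_pos: [0.4069, 0.2739, 0.0083]
tcp_rot: [[-0.92, -0.391, 0.003], [-0.391, 0.92, 0.002], [-0.003, 0.001, -1.0]]
wrist_force: [0.1, 0.3, 0.4]
gripper_width: 0.0287
grip_force: 0.0
```

Emit:
send_rows(moves=[{"x": 0, "y": 0, "z": 0, "spin": 0, "gripper": 0.1}, {"x": 0, "y": 0, "z": 0, "spin": 0, "gripper": 0.1}, {"x": 0, "y": 0, "z": 0, "spin": 0, "gripper": 0.1}, {"x": 0, "y": 0, "z": 20, "spin": 0, "gripper": 0.1}, {"x": 0, "y": 0, "z": 50, "spin": 0, "gripper": 0.1}, {"x": 0, "y": 0, "z": 90, "spin": 0, "gripper": 0.1}, {"x": 10, "y": -20, "z": 130, "spin": -3, "gripper": 0.1}, {"x": 20, "y": -50, "z": 160, "spin": -7, "gripper": 0.1}])

```text
time_s: 29.68
tcp_pos: [0.4249, 0.2283, 0.1658]
tcp_rot: [[-0.961, -0.277, 0.003], [-0.277, 0.961, 0.002], [-0.004, 0.001, -1.0]]
wrist_force: [0.8, 0.1, -0.6]
gripper_width: 0.024
grip_force: 15.0
```

Emit:
send_rows(moves=[{"x": 5, "y": -40, "z": 0, "spin": 0, "gripper": 0.1}, {"x": 10, "y": -80, "z": 0, "spin": 0, "gripper": 0.1}, {"x": 15, "y": -120, "z": 0, "spin": 0, "gripper": 0.1}, {"x": 20, "y": -160, "z": 0, "spin": 0, "gripper": 0.1}, {"x": 25, "y": -200, "z": 0, "spin": 0, "gripper": 0.1}, {"x": 30, "y": -240, "z": 0, "spin": 0, "gripper": 0.1}, {"x": 35, "y": -280, "z": 0, "spin": 0, "gripper": 0.1}, {"x": 40, "y": -320, "z": 0, "spin": 0, "gripper": 0.1}])

```text
time_s: 30.35
tcp_pos: [0.4638, -0.0949, 0.1631]
tcp_rot: [[-0.961, -0.276, 0.0], [-0.276, 0.961, 0.0], [-0.0, 0.0, -1.0]]
wrist_force: [1.2, 0.4, -0.2]
gripper_width: 0.0239
grip_force: 15.0
```

Emit:
send_rows(moves=[{"x": 10, "y": -40, "z": 0, "spin": 0, "gripper": 0.1}, {"x": 10, "y": -80, "z": 0, "spin": 0, "gripper": 0.1}, {"x": 10, "y": -105, "z": -20, "spin": 0, "gripper": 0.1}, {"x": 10, "y": -105, "z": -50, "spin": 0, "gripper": 0.1}, {"x": 10, "y": -105, "z": -85, "spin": 0, "gripper": 0.1}, {"x": 10, "y": -105, "z": -115, "spin": 0, "gripper": 0.1}, {"x": 10, "y": -105, "z": -125, "spin": 0, "gripper": 0.1}, {"x": 10, "y": -105, "z": -125, "spin": 0, "gripper": 0.1}])

```text
time_s: 31.02
tcp_pos: [0.4723, -0.1971, 0.0356]
tcp_rot: [[-0.961, -0.276, -0.006], [-0.276, 0.961, 0.003], [0.005, 0.004, -1.0]]
wrist_force: [-0.2, -0.1, 0.2]
gripper_width: 0.024
grip_force: 15.0
```

Emit:
send_rows(moves=[{"x": 0, "y": 0, "z": 0, "spin": 0, "gripper": 0.3}, {"x": 0, "y": 0, "z": 0, "spin": 0, "gripper": 0.5}, {"x": 0, "y": 0, "z": 0, "spin": 0, "gripper": 0.5}, {"x": 0, "y": 0, "z": 0, "spin": 0, "gripper": 0.5}, {"x": 0, "y": 0, "z": 30, "spin": 0, "gripper": 0.5}, {"x": 0, "y": 0, "z": 70, "spin": 0, "gripper": 0.5}, {"x": 0, "y": 0, "z": 110, "spin": 0, "gripper": 0.5}, {"x": -20, "y": -10, "z": 120, "spin": 0, "gripper": 0.5}])

```text
time_s: 31.68
tcp_pos: [0.4603, -0.209, 0.165]
tcp_rot: [[-0.96, -0.279, 0.015], [-0.279, 0.96, -0.006], [-0.012, -0.01, -1.0]]
wrist_force: [0.6, -1.2, 0.6]
gripper_width: 0.0458
grip_force: 0.0
```

Emit:
send_rows(moves=[{"x": -25, "y": -25, "z": 0, "spin": 0, "gripper": 0.5}, {"x": -50, "y": -50, "z": 0, "spin": 0, "gripper": 0.5}, {"x": -75, "y": -75, "z": 0, "spin": 0, "gripper": 0.5}, {"x": -100, "y": -100, "z": -10, "spin": 0, "gripper": 0.5}, {"x": -114, "y": -113, "z": -30, "spin": 0, "gripper": 0.5}, {"x": -114, "y": -113, "z": -55, "spin": 0, "gripper": 0.5}, {"x": -114, "y": -113, "z": -55, "spin": 0, "gripper": 0.5}, {"x": -114, "y": -113, "z": -55, "spin": 0, "gripper": 0.5}])

```text
time_s: 32.35
tcp_pos: [0.3477, -0.3119, 0.1025]
tcp_rot: [[-0.965, -0.261, -0.016], [-0.261, 0.965, -0.016], [0.019, -0.011, -1.0]]
wrist_force: [0.2, -0.1, 0.4]
gripper_width: 0.0456
grip_force: 0.0
```

```bash
python3 tab.py
```

```text
tcp [ 0.34769727 -0.31191501  0.10245695] y axis 105.12876660628632 t 32.35 0.045567370925481014 [ 0.15751014 -0.13553522  0.37313506]
[250. 188.] 898 rect [ 342.1 -326.3] [24.2 32.9] long axis 15.5 go [ -5.6 -14.4]
```

Emit:
send_rows(moves=[{"x": -2, "y": -6, "z": 0, "spin": 0, "gripper": 0.5}, {"x": -2, "y": -6, "z": 0, "spin": 0, "gripper": 0.5}, {"x": -2, "y": -6, "z": 0, "spin": 0, "gripper": 0.5}, {"x": -2, "y": -6, "z": 0, "spin": 0, "gripper": 0.5}, {"x": -2, "y": -6, "z": 0, "spin": 0, "gripper": 0.5}, {"x": -2, "y": -6, "z": 0, "spin": 0, "gripper": 0.5}, {"x": -2, "y": -6, "z": 0, "spin": 0, "gripper": 0.5}, {"x": -2, "y": -6, "z": 0, "spin": 0, "gripper": 0.5}])

```text
time_s: 33.07
tcp_pos: [0.3474, -0.3168, 0.1022]
tcp_rot: [[-0.966, -0.259, -0.018], [-0.258, 0.966, -0.02], [0.022, -0.015, -1.0]]
wrist_force: [0.2, 0.2, -0.7]
gripper_width: 0.0458
grip_force: 0.0
```

```bash
python3 tab.py
```

```text
tcp [ 0.34738206 -0.31675415  0.10216708] y axis 105.00271645384522 t 33.0667 0.045802766295011274 [ 0.17417767  0.15053146 -0.72308781]
[256. 190.] 920 rect [ 342.1 -325.8] [23.9 33.7] long axis 17.8 go [-5.2 -9.1]
```

Emit:
send_rows(moves=[{"x": 0, "y": 0, "z": 10, "spin": -7, "gripper": 0.5}, {"x": 0, "y": 0, "z": 10, "spin": -14, "gripper": 0.5}, {"x": 0, "y": 0, "z": 10, "spin": -21, "gripper": 0.5}, {"x": 0, "y": 0, "z": 10, "spin": -28, "gripper": 0.5}, {"x": 0, "y": 0, "z": 10, "spin": -35, "gripper": 0.5}, {"x": 0, "y": 0, "z": 10, "spin": -42, "gripper": 0.5}, {"x": 0, "y": 0, "z": 10, "spin": -49, "gripper": 0.5}, {"x": 0, "y": 0, "z": 10, "spin": -56, "gripper": 0.5}])

```text
time_s: 33.78
tcp_pos: [0.3473, -0.3168, 0.1121]
tcp_rot: [[-0.75, 0.661, -0.026], [0.661, 0.751, 0.004], [0.022, -0.015, -1.0]]
wrist_force: [0.5, 0.4, 0.9]
gripper_width: 0.0455
grip_force: 0.0
```

Emit:
send_rows(moves=[{"x": 0, "y": 0, "z": 0, "spin": -7, "gripper": 0.5}, {"x": 0, "y": 0, "z": 0, "spin": -14, "gripper": 0.5}, {"x": 0, "y": 0, "z": 0, "spin": -21, "gripper": 0.5}, {"x": 0, "y": 0, "z": 0, "spin": -28, "gripper": 0.5}, {"x": 0, "y": 0, "z": 0, "spin": -35, "gripper": 0.5}, {"x": 0, "y": 0, "z": 0, "spin": -42, "gripper": 0.5}, {"x": 0, "y": 0, "z": 0, "spin": -49, "gripper": 0.5}, {"x": 0, "y": 0, "z": 0, "spin": -56, "gripper": 0.5}])

```text
time_s: 34.45
tcp_pos: [0.3474, -0.3168, 0.1121]
tcp_rot: [[0.128, 0.992, -0.012], [0.992, -0.128, 0.024], [0.022, -0.015, -1.0]]
wrist_force: [-0.9, -0.2, -0.4]
gripper_width: 0.0456
grip_force: 0.0
```

Emit:
send_rows(moves=[{"x": 0, "y": 0, "z": 0, "spin": -7, "gripper": 0.5}, {"x": 0, "y": 0, "z": 0, "spin": -14, "gripper": 0.5}, {"x": 0, "y": 0, "z": 0, "spin": -21, "gripper": 0.5}, {"x": 0, "y": 0, "z": 0, "spin": -28, "gripper": 0.5}, {"x": 0, "y": 0, "z": 0, "spin": -35, "gripper": 0.5}, {"x": 0, "y": 0, "z": 0, "spin": -42, "gripper": 0.5}, {"x": 0, "y": 0, "z": 0, "spin": -49, "gripper": 0.5}, {"x": 0, "y": 0, "z": 0, "spin": -56, "gripper": 0.5}])

```text
time_s: 35.12
tcp_pos: [0.3473, -0.3168, 0.1121]
tcp_rot: [[0.894, 0.448, 0.013], [0.448, -0.894, 0.023], [0.022, -0.015, -1.0]]
wrist_force: [0.2, -0.6, -0.2]
gripper_width: 0.0456
grip_force: 0.0
```

Emit:
send_rows(moves=[{"x": 0, "y": 0, "z": 0, "spin": -7, "gripper": 0.5}, {"x": 0, "y": 0, "z": 0, "spin": -10, "gripper": 0.5}, {"x": 0, "y": 0, "z": 0, "spin": -10, "gripper": 0.5}, {"x": 0, "y": 0, "z": 0, "spin": -10, "gripper": 0.5}, {"x": 0, "y": 0, "z": 0, "spin": -10, "gripper": 0.5}, {"x": 0, "y": 0, "z": 0, "spin": -10, "gripper": 0.5}, {"x": 0, "y": 0, "z": 0, "spin": -10, "gripper": 0.5}, {"x": 0, "y": 0, "z": 0, "spin": -10, "gripper": 0.5}])

```text
time_s: 35.78
tcp_pos: [0.3474, -0.3168, 0.1122]
tcp_rot: [[0.956, 0.293, 0.017], [0.292, -0.956, 0.02], [0.022, -0.015, -1.0]]
wrist_force: [-0.6, -1.1, -0.2]
gripper_width: 0.0453
grip_force: 0.0
```

```bash
python3 tab.py
```

```text
tcp [ 0.34738358 -0.31681229  0.11216383] y axis -72.9804487115367 t 35.7833 0.04526059586610614 [-0.60800225 -1.05336262 -0.19493925]
[357.  84.] 604 rect [ 476.1 -369.5] [24.2 24.7] long axis -11.3 go [128.8 -52.6]
[270. 202.] 841 rect [ 343.7 -325.5] [23.8 33.3] long axis 18.2 go [-3.7 -8.7]
```

Emit:
send_rows(moves=[{"x": -4, "y": -9, "z": -30, "spin": 0, "gripper": 0.5}, {"x": -4, "y": -9, "z": -60, "spin": 1, "gripper": 0.5}, {"x": -4, "y": -9, "z": -90, "spin": 1, "gripper": 0.5}, {"x": -4, "y": -9, "z": -105, "spin": 1, "gripper": 0.5}, {"x": -4, "y": -9, "z": -105, "spin": 1, "gripper": 0.5}, {"x": -4, "y": -9, "z": -105, "spin": 1, "gripper": 0.1}, {"x": -4, "y": -9, "z": -105, "spin": 1, "gripper": 0.1}, {"x": -4, "y": -9, "z": -105, "spin": 1, "gripper": 0.1}])

```text
time_s: 36.5
tcp_pos: [0.3443, -0.3267, 0.0085]
tcp_rot: [[0.951, 0.309, 0.019], [0.309, -0.951, 0.019], [0.023, -0.012, -1.0]]
wrist_force: [0.1, 1.0, -0.6]
gripper_width: 0.0281
grip_force: 0.1
```

Emit:
send_rows(moves=[{"x": 0, "y": 0, "z": 0, "spin": 0, "gripper": 0.1}, {"x": 0, "y": 0, "z": 0, "spin": 0, "gripper": 0.1}, {"x": 0, "y": 0, "z": 0, "spin": 0, "gripper": 0.1}, {"x": 0, "y": 0, "z": 20, "spin": 0, "gripper": 0.1}, {"x": 0, "y": 0, "z": 55, "spin": 0, "gripper": 0.1}, {"x": 0, "y": 0, "z": 90, "spin": 0, "gripper": 0.1}, {"x": 0, "y": 0, "z": 125, "spin": 0, "gripper": 0.1}, {"x": 5, "y": 5, "z": 155, "spin": 0, "gripper": 0.1}])

```text
time_s: 37.17
tcp_pos: [0.3481, -0.3213, 0.1648]
tcp_rot: [[0.951, 0.308, 0.018], [0.308, -0.951, 0.019], [0.023, -0.013, -1.0]]
wrist_force: [0.2, -0.6, 0.7]
gripper_width: 0.0239
grip_force: 15.0
```

Emit:
send_rows(moves=[{"x": 20, "y": 25, "z": 0, "spin": 0, "gripper": 0.1}, {"x": 45, "y": 50, "z": 0, "spin": 0, "gripper": 0.1}, {"x": 70, "y": 75, "z": 0, "spin": 0, "gripper": 0.1}, {"x": 95, "y": 100, "z": 0, "spin": 0, "gripper": 0.1}, {"x": 120, "y": 125, "z": 0, "spin": 0, "gripper": 0.1}, {"x": 145, "y": 145, "z": 0, "spin": 0, "gripper": 0.1}, {"x": 170, "y": 145, "z": 0, "spin": 0, "gripper": 0.1}, {"x": 185, "y": 145, "z": -10, "spin": 0, "gripper": 0.1}])

```text
time_s: 37.83
tcp_pos: [0.537, -0.1747, 0.1542]
tcp_rot: [[0.95, 0.312, 0.022], [0.311, -0.95, 0.019], [0.027, -0.011, -1.0]]
wrist_force: [0.2, -0.4, 0.6]
gripper_width: 0.0238
grip_force: 15.0
```

Emit:
send_rows(moves=[{"x": -10, "y": 0, "z": -30, "spin": 0, "gripper": 0.1}, {"x": -15, "y": 0, "z": -60, "spin": 0, "gripper": 0.1}, {"x": -15, "y": 0, "z": -90, "spin": 0, "gripper": 0.1}, {"x": -15, "y": 0, "z": -112, "spin": 0, "gripper": 0.1}, {"x": -15, "y": 0, "z": -112, "spin": 0, "gripper": 0.1}, {"x": -15, "y": 0, "z": -112, "spin": 0, "gripper": 0.3}, {"x": -15, "y": 0, "z": -112, "spin": 0, "gripper": 0.5}, {"x": -15, "y": 0, "z": -112, "spin": 0, "gripper": 0.5}])

```text
time_s: 38.5
tcp_pos: [0.5199, -0.1764, 0.0421]
tcp_rot: [[0.951, 0.309, 0.02], [0.309, -0.951, 0.019], [0.025, -0.012, -1.0]]
wrist_force: [-0.6, 0.1, -0.1]
gripper_width: 0.0381
grip_force: 0.0
```

Emit:
send_rows(moves=[{"x": 0, "y": 0, "z": 0, "spin": 0, "gripper": 0.5}, {"x": 0, "y": 0, "z": 30, "spin": 0, "gripper": 0.5}, {"x": 0, "y": 0, "z": 65, "spin": 0, "gripper": 0.5}, {"x": 0, "y": 0, "z": 100, "spin": -5, "gripper": 0.5}, {"x": -10, "y": -30, "z": 120, "spin": -11, "gripper": 0.5}, {"x": -20, "y": -65, "z": 120, "spin": -18, "gripper": 0.5}, {"x": -30, "y": -100, "z": 120, "spin": -25, "gripper": 0.5}, {"x": -40, "y": -135, "z": 120, "spin": -28, "gripper": 0.5}])

```text
time_s: 39.17
tcp_pos: [0.4784, -0.3122, 0.1624]
tcp_rot: [[0.984, -0.177, 0.028], [-0.178, -0.984, 0.008], [0.026, -0.013, -1.0]]
wrist_force: [0.5, 0.7, 0.1]
gripper_width: 0.0459
grip_force: 0.0
```

Emit:
send_rows(moves=[{"x": 0, "y": -30, "z": 0, "spin": 0, "gripper": 0.5}, {"x": 0, "y": -58, "z": -20, "spin": 0, "gripper": 0.5}, {"x": 0, "y": -58, "z": -40, "spin": 0, "gripper": 0.5}, {"x": 0, "y": -58, "z": -55, "spin": 0, "gripper": 0.5}, {"x": 0, "y": -58, "z": -55, "spin": 0, "gripper": 0.5}, {"x": 0, "y": -58, "z": -55, "spin": 0, "gripper": 0.5}, {"x": 0, "y": -58, "z": -55, "spin": 0, "gripper": 0.5}, {"x": 0, "y": -58, "z": -55, "spin": 0, "gripper": 0.5}])

```text
time_s: 39.83
tcp_pos: [0.4794, -0.3691, 0.107]
tcp_rot: [[0.985, -0.173, 0.027], [-0.173, -0.985, 0.009], [0.025, -0.013, -1.0]]
wrist_force: [-0.6, 0.6, -0.5]
gripper_width: 0.0457
grip_force: 0.0
```

```bash
python3 tab.py
```

```text
tcp [ 0.47935265 -0.36909202  0.10703721] y axis -99.96313573613888 t 39.8333 0.045737243989245675 [-0.56041217  0.64169094 -0.46044185]
[264. 198.] 755 rect [ 481.9 -371.4] [23.9 33.9] long axis -10.5 go [ 2.6 -2.3]
```

Emit:
send_rows(moves=[{"x": 3, "y": -2, "z": -30, "spin": 0, "gripper": 0.5}, {"x": 3, "y": -2, "z": -60, "spin": 0, "gripper": 0.5}, {"x": 3, "y": -2, "z": -88, "spin": 0, "gripper": 0.5}, {"x": 3, "y": -2, "z": -100, "spin": 0, "gripper": 0.5}, {"x": 3, "y": -2, "z": -100, "spin": 0, "gripper": 0.5}, {"x": 3, "y": -2, "z": -100, "spin": 0, "gripper": 0.1}, {"x": 3, "y": -2, "z": -100, "spin": 0, "gripper": 0.1}, {"x": 3, "y": -2, "z": -100, "spin": 0, "gripper": 0.1}])

```text
time_s: 40.55
tcp_pos: [0.4826, -0.3716, 0.0071]
tcp_rot: [[0.984, -0.173, 0.027], [-0.174, -0.985, 0.008], [0.025, -0.013, -1.0]]
wrist_force: [0.3, -0.7, 0.8]
gripper_width: 0.0287
grip_force: 0.0
```

Emit:
send_rows(moves=[{"x": 0, "y": 0, "z": 0, "spin": 0, "gripper": 0.1}, {"x": 0, "y": 0, "z": 0, "spin": 0, "gripper": 0.1}, {"x": 0, "y": 0, "z": 0, "spin": 0, "gripper": 0.1}, {"x": 0, "y": 0, "z": 20, "spin": 0, "gripper": 0.1}, {"x": 0, "y": 0, "z": 55, "spin": 0, "gripper": 0.1}, {"x": 0, "y": 0, "z": 90, "spin": 0, "gripper": 0.1}, {"x": 0, "y": 0, "z": 125, "spin": 0, "gripper": 0.1}, {"x": 0, "y": 15, "z": 150, "spin": 0, "gripper": 0.1}])

```text
time_s: 41.22
tcp_pos: [0.4824, -0.3583, 0.1588]
tcp_rot: [[0.984, -0.175, 0.028], [-0.176, -0.984, 0.006], [0.027, -0.011, -1.0]]
wrist_force: [1.5, -0.6, -0.4]
gripper_width: 0.0236
grip_force: 15.0
```

Emit:
send_rows(moves=[{"x": -5, "y": 30, "z": 0, "spin": 0, "gripper": 0.1}, {"x": -10, "y": 65, "z": 0, "spin": 0, "gripper": 0.1}, {"x": -20, "y": 100, "z": 0, "spin": 0, "gripper": 0.1}, {"x": -20, "y": 135, "z": 0, "spin": 0, "gripper": 0.1}, {"x": -20, "y": 170, "z": 0, "spin": 0, "gripper": 0.1}, {"x": -20, "y": 170, "z": -30, "spin": 0, "gripper": 0.1}, {"x": -20, "y": 170, "z": -65, "spin": 0, "gripper": 0.1}, {"x": -20, "y": 170, "z": -95, "spin": 0, "gripper": 0.1}])

```text
time_s: 41.88
tcp_pos: [0.4615, -0.185, 0.0598]
tcp_rot: [[0.985, -0.172, 0.026], [-0.172, -0.985, 0.01], [0.024, -0.014, -1.0]]
wrist_force: [-0.8, -0.1, -1.4]
gripper_width: 0.024
grip_force: 15.0
```

Emit:
send_rows(moves=[{"x": 0, "y": 0, "z": -10, "spin": 0, "gripper": 0.1}, {"x": 0, "y": 0, "z": -10, "spin": 0, "gripper": 0.3}, {"x": 0, "y": 0, "z": -10, "spin": 0, "gripper": 0.5}, {"x": 0, "y": 0, "z": -10, "spin": 0, "gripper": 0.5}, {"x": 0, "y": 0, "z": 20, "spin": 0, "gripper": 0.5}, {"x": 0, "y": 0, "z": 60, "spin": 0, "gripper": 0.5}, {"x": 0, "y": 0, "z": 100, "spin": 0, "gripper": 0.5}, {"x": 0, "y": 0, "z": 140, "spin": 0, "gripper": 0.5}])

```text
time_s: 42.55
tcp_pos: [0.4615, -0.186, 0.2037]
tcp_rot: [[0.984, -0.174, 0.027], [-0.174, -0.985, 0.009], [0.025, -0.014, -1.0]]
wrist_force: [1.2, 0.1, -1.2]
gripper_width: 0.046
grip_force: 0.0
```

Emit:
send_rows(moves=[{"x": -20, "y": 30, "z": 20, "spin": 3, "gripper": 0.5}, {"x": -40, "y": 65, "z": 40, "spin": 6, "gripper": 0.5}, {"x": -60, "y": 100, "z": 60, "spin": 10, "gripper": 0.5}, {"x": -80, "y": 135, "z": 80, "spin": 10, "gripper": 0.5}, {"x": -90, "y": 170, "z": 80, "spin": 10, "gripper": 0.5}, {"x": -100, "y": 200, "z": 80, "spin": 10, "gripper": 0.5}, {"x": -100, "y": 230, "z": 80, "spin": 10, "gripper": 0.5}, {"x": -100, "y": 260, "z": 80, "spin": 10, "gripper": 0.5}])

```text
time_s: 43.22
tcp_pos: [0.3607, 0.0756, 0.2825]
tcp_rot: [[1.0, -0.0, 0.028], [-0.0, -1.0, 0.016], [0.028, -0.016, -1.0]]
wrist_force: [1.2, 0.2, -0.4]
gripper_width: 0.0452
grip_force: 0.0
```

```bash
python3 tinpos.py 2>/dev/null
python3 - <<'E'
from h import *
s=snap('top','t20.png'); P=cloud(s); h=cv2.cvtColor(s['frame'],cv2.COLOR_RGB2HSV)
m=(h[...,0]>105)&(h[...,0]<130)&(h[...,1]>100)&(h[...,2]>50)&(P[...,0]<.8)
n,l,st,c=cv2.connectedComponentsWithStats(m.astype(np.uint8))
for i in range(1,n):
    if st[i,4]>=5: print('blue',c[i].round(),st[i,4],np.median(P[l==i],0).round(3))
B=(P[...,0]>.43)&(P[...,0]<.6)&(P[...,1]>-.238)&(P[...,1]<-.095)&(P[...,2]<.07)
n,l,st,c=cv2.connectedComponentsWithStats(cv2.morphologyEx((B&(P[...,2]>.013)).astype(np.uint8),cv2.MORPH_OPEN,np.ones((3,3))))
for i in range(1,n): print('in box',c[i].round(),st[i,4],np.median(P[l==i],0).round(3),np.percentile(P[l==i][:,2],95))
im=cv2.imread('pics/t20.png'); sc=snap('scene'); sc=cv2.cvtColor(sc['frame'],cv2.COLOR_RGB2BGR)
cv2.imwrite('pics/f20.png',np.hstack([cv2.resize(im[40:270,20:450],(800,428))]))
E
```

```text
[0.36069721 0.07556292 0.28245215] [ 1.24769951  0.18282208 -0.41459098] 43.2167
747 ((556.046875, 425.9201354980469), (129.3470001220703, 63.152915954589844), 0.7440453171730042)
310 ((556.2818603515625, 424.03924560546875), (61.311588287353516, 128.5386505126953), 89.411376953125) z med front/back [np.float64(0.0731), np.float64(0.0729), np.float64(0.0712), np.float64(0.0725), np.float64(0.0703), np.float64(0.0732)] [0.49174457 0.39380678 0.05511877] [0.62059456 0.45499659 0.081207  ]
blue [353. 153.] 1337 [ 0.641 -0.165  0.191]
blue [344. 196.] 25 [ 0.513 -0.173  0.021]
blue [324. 206.] 6 [ 0.483 -0.105  0.031]
blue [350. 209.] 28 [ 0.474 -0.195  0.021]
blue [340. 214.] 8 [ 0.453 -0.16   0.029]
in box [344. 196.] 67 [ 0.516 -0.176  0.021] 0.025119785133803224
in box [335. 204.] 70 [ 0.49  -0.144  0.021] 0.025220889162909984
in box [325. 206.] 50 [ 0.483 -0.109  0.03 ] 0.03378924390341581
in box [351. 208.] 68 [ 0.474 -0.199  0.021] 0.02591751226489226
in box [342. 214.] 57 [ 0.455 -0.167  0.029] 0.03340500089310714
```

Emit:
send_rows(moves=[{"x": 20, "y": -30, "z": 15, "spin": 0, "gripper": 0.5}, {"x": 45, "y": -60, "z": 30, "spin": 0, "gripper": 0.5}, {"x": 70, "y": -90, "z": 40, "spin": 0, "gripper": 0.5}, {"x": 95, "y": -120, "z": 45, "spin": 0, "gripper": 0.5}, {"x": 120, "y": -150, "z": 45, "spin": 0, "gripper": 0.5}, {"x": 145, "y": -180, "z": 45, "spin": 0, "gripper": 0.5}, {"x": 170, "y": -210, "z": 45, "spin": 0, "gripper": 0.5}, {"x": 195, "y": -241, "z": 45, "spin": 0, "gripper": 0.5}])

```text
time_s: 44.03
tcp_pos: [0.5566, -0.1705, 0.3261]
tcp_rot: [[1.0, -0.003, 0.023], [-0.003, -1.0, 0.014], [0.023, -0.014, -1.0]]
wrist_force: [-0.0, -0.5, 0.7]
gripper_width: 0.0457
grip_force: 0.0
```

Emit:
send_rows(moves=[{"x": 30, "y": 0, "z": 0, "spin": 0, "gripper": 0.5}, {"x": 60, "y": 0, "z": 0, "spin": 0, "gripper": 0.5}, {"x": 90, "y": 0, "z": 0, "spin": 0, "gripper": 0.5}, {"x": 120, "y": 0, "z": 0, "spin": 0, "gripper": 0.5}, {"x": 134, "y": 0, "z": 0, "spin": 0, "gripper": 0.5}, {"x": 134, "y": 0, "z": 0, "spin": 0, "gripper": 0.5}, {"x": 134, "y": 0, "z": 0, "spin": 0, "gripper": 0.5}, {"x": 134, "y": 0, "z": 0, "spin": 0, "gripper": 0.5}])

```text
time_s: 44.7
tcp_pos: [0.6892, -0.1681, 0.3258]
tcp_rot: [[1.0, -0.002, 0.022], [-0.002, -1.0, 0.014], [0.022, -0.014, -1.0]]
wrist_force: [-0.1, -0.5, -0.4]
gripper_width: 0.0455
grip_force: 0.0
```

Run:
```python
from h import *
o=bot.get_obs(); print(o['tcp_pos'],o['tcp_rot'])
s=snap('scene'); P=cloud(s); h=cv2.cvtColor(s['frame'],cv2.COLOR_RGB2HSV)
m=(P[...,0]>.64)&(P[...,0]<.76)&(P[...,1]>-.22)&(P[...,1]<-.12)&(P[...,2]>.2)&(P[...,2]<.27)&(h[...,1]<60)&(h[...,2]>130)
p=P[m]; print(len(p),p.min(0) if len(p) else '',p.max(0) if len(p) else '',np.median(p,0))
```

```text
[ 0.68916606 -0.16811401  0.32583576] [[ 0.99975911 -0.00151503  0.02189597]
 [-0.00182572 -0.99989785  0.01417617]
 [ 0.02187226 -0.01421274 -0.99965974]]
32 [ 0.67512719 -0.16945614  0.22448061] [ 0.71181211 -0.1454261   0.25347805] [ 0.6934842  -0.15774513  0.2412806 ]
```

Fin found where expected (x≈0.693, z≈0.24). Descend and grip.

Emit:
send_rows(moves=[{"x": 2, "y": 3, "z": -25, "spin": 0, "gripper": 0.5}, {"x": 2, "y": 3, "z": -50, "spin": 0, "gripper": 0.5}, {"x": 2, "y": 3, "z": -75, "spin": 0, "gripper": 0.5}, {"x": 2, "y": 3, "z": -95, "spin": 0, "gripper": 0.5}, {"x": 2, "y": 3, "z": -103, "spin": 0, "gripper": 0.5}, {"x": 2, "y": 3, "z": -103, "spin": 0, "gripper": 0.5}, {"x": 2, "y": 3, "z": -103, "spin": 0, "gripper": 0.1}, {"x": 2, "y": 3, "z": -103, "spin": 0, "gripper": 0}], squeeze=10)

```text
time_s: 45.42
tcp_pos: [0.693, -0.1642, 0.2246]
tcp_rot: [[1.0, -0.0, 0.026], [-0.001, -1.0, 0.014], [0.026, -0.014, -1.0]]
wrist_force: [-0.4, 0.0, 0.3]
gripper_width: 0.0354
grip_force: 0.0
```

Emit:
send_rows(moves=[{"x": 0, "y": 0, "z": 0, "spin": 0, "gripper": 0}, {"x": 0, "y": 0, "z": 0, "spin": 0, "gripper": 0}, {"x": 0, "y": 0, "z": 0, "spin": 0, "gripper": 0}, {"x": 0, "y": 0, "z": 0, "spin": 0, "gripper": 0}, {"x": 0, "y": 0, "z": 0, "spin": 0, "gripper": 0}, {"x": -3, "y": 0, "z": 1, "spin": 0, "gripper": 0}, {"x": -8, "y": 0, "z": 3, "spin": 0, "gripper": 0}, {"x": -14, "y": 0, "z": 5, "spin": 0, "gripper": 0}])

```text
time_s: 46.08
tcp_pos: [0.6797, -0.1643, 0.2287]
tcp_rot: [[1.0, 0.0, 0.027], [-0.0, -1.0, 0.013], [0.027, -0.013, -1.0]]
wrist_force: [3.4, -1.8, 4.8]
gripper_width: 0.0142
grip_force: 10.0
```

Emit:
send_rows(moves=[{"x": -8, "y": 0, "z": 3, "spin": 0, "gripper": 0}, {"x": -17, "y": 0, "z": 6, "spin": 0, "gripper": 0}, {"x": -26, "y": 0, "z": 9, "spin": 0, "gripper": 0}, {"x": -34, "y": 0, "z": 11, "spin": 0, "gripper": 0}, {"x": -42, "y": 0, "z": 13, "spin": 0, "gripper": 0}, {"x": -50, "y": 0, "z": 14, "spin": 0, "gripper": 0}, {"x": -59, "y": 0, "z": 15, "spin": 0, "gripper": 0}, {"x": -67, "y": 0, "z": 15, "spin": 0, "gripper": 0}])

```text
time_s: 46.75
tcp_pos: [0.6094, -0.1649, 0.241]
tcp_rot: [[1.0, -0.0, 0.019], [-0.0, -1.0, 0.013], [0.019, -0.013, -1.0]]
wrist_force: [1.3, -6.1, -2.1]
gripper_width: 0.0142
grip_force: 10.0
```

Emit:
send_rows(moves=[{"x": -10, "y": 0, "z": 0, "spin": 0, "gripper": 0}, {"x": -20, "y": 0, "z": -1, "spin": 0, "gripper": 0}, {"x": -30, "y": 0, "z": -2, "spin": 0, "gripper": 0}, {"x": -40, "y": 0, "z": -4, "spin": 0, "gripper": 0}, {"x": -50, "y": 0, "z": -7, "spin": 0, "gripper": 0}, {"x": -60, "y": 0, "z": -10, "spin": 0, "gripper": 0}, {"x": -70, "y": 0, "z": -13, "spin": 0, "gripper": 0}, {"x": -79, "y": 0, "z": -17, "spin": 0, "gripper": 0}])

```text
time_s: 47.42
tcp_pos: [0.5311, -0.1656, 0.2233]
tcp_rot: [[1.0, 0.0, 0.02], [-0.0, -1.0, 0.011], [0.02, -0.011, -1.0]]
wrist_force: [3.6, -9.1, -5.5]
gripper_width: 0.0144
grip_force: 10.0
```

Emit:
send_rows(moves=[{"x": -9, "y": 0, "z": -5, "spin": 0, "gripper": 0}, {"x": -18, "y": 0, "z": -10, "spin": 0, "gripper": 0}, {"x": -26, "y": 0, "z": -15, "spin": 0, "gripper": 0}, {"x": -34, "y": 0, "z": -21, "spin": 0, "gripper": 0}, {"x": -42, "y": 0, "z": -28, "spin": 0, "gripper": 0}, {"x": -49, "y": 0, "z": -35, "spin": 0, "gripper": 0}, {"x": -57, "y": 0, "z": -43, "spin": 0, "gripper": 0}, {"x": -63, "y": 0, "z": -50, "spin": 0, "gripper": 0}])

```text
time_s: 48.08
tcp_pos: [0.4696, -0.1662, 0.1745]
tcp_rot: [[1.0, 0.001, 0.025], [0.001, -1.0, 0.009], [0.025, -0.009, -1.0]]
wrist_force: [5.4, -10.6, -3.0]
gripper_width: 0.014
grip_force: 10.0
```

Emit:
send_rows(moves=[{"x": -6, "y": 0, "z": -9, "spin": 0, "gripper": 0}, {"x": -11, "y": 0, "z": -17, "spin": 0, "gripper": 0}, {"x": -16, "y": 0, "z": -26, "spin": 0, "gripper": 0}, {"x": -21, "y": 0, "z": -35, "spin": 0, "gripper": 0}, {"x": -25, "y": 0, "z": -44, "spin": 0, "gripper": 0}, {"x": -28, "y": 0, "z": -54, "spin": 0, "gripper": 0}, {"x": -31, "y": 0, "z": -64, "spin": 0, "gripper": 0}, {"x": -34, "y": 0, "z": -73, "spin": 0, "gripper": 0}])

```text
time_s: 48.75
tcp_pos: [0.4359, -0.1665, 0.102]
tcp_rot: [[1.0, 0.001, 0.025], [0.001, -1.0, 0.009], [0.025, -0.009, -1.0]]
wrist_force: [3.4, -11.6, -0.1]
gripper_width: 0.0141
grip_force: 10.0
```

Emit:
send_rows(moves=[{"x": 0, "y": 0, "z": -2, "spin": 0, "gripper": 0}, {"x": 0, "y": 0, "z": -2, "spin": 0, "gripper": 0}, {"x": 0, "y": 0, "z": -2, "spin": 0, "gripper": 0.3}, {"x": 0, "y": 0, "z": -2, "spin": 0, "gripper": 0.5}, {"x": 0, "y": 0, "z": -2, "spin": 0, "gripper": 0.5}, {"x": 0, "y": 0, "z": -2, "spin": 0, "gripper": 0.5}, {"x": 0, "y": 0, "z": 20, "spin": 0, "gripper": 0.5}, {"x": 0, "y": 0, "z": 50, "spin": 0, "gripper": 0.5}])

```text
time_s: 49.42
tcp_pos: [0.4325, -0.1621, 0.1502]
tcp_rot: [[1.0, -0.0, 0.014], [-0.001, -1.0, 0.019], [0.014, -0.019, -1.0]]
wrist_force: [0.9, -0.5, -0.4]
gripper_width: 0.0455
grip_force: 0.0
```

Emit:
send_rows(moves=[{"x": 0, "y": 0, "z": 35, "spin": 0, "gripper": 0.5}, {"x": 0, "y": 0, "z": 70, "spin": 0, "gripper": 0.5}, {"x": -20, "y": 30, "z": 100, "spin": 0, "gripper": 0.5}, {"x": -40, "y": 60, "z": 120, "spin": 0, "gripper": 0.5}, {"x": -60, "y": 90, "z": 130, "spin": 0, "gripper": 0.5}, {"x": -80, "y": 120, "z": 130, "spin": 0, "gripper": 0.5}, {"x": -80, "y": 150, "z": 130, "spin": 0, "gripper": 0.5}, {"x": -80, "y": 180, "z": 130, "spin": 0, "gripper": 0.5}])

```text
time_s: 50.08
tcp_pos: [0.3532, 0.0178, 0.2824]
tcp_rot: [[1.0, -0.001, 0.022], [-0.001, -1.0, 0.016], [0.022, -0.016, -1.0]]
wrist_force: [1.2, -0.0, 0.5]
gripper_width: 0.0456
grip_force: 0.0
```

```bash
python3 tinpos.py 2>/dev/null
python3 - <<'E'
from h import *
s=snap('top','t30.png'); P=cloud(s); h=cv2.cvtColor(s['frame'],cv2.COLOR_RGB2HSV)
m=(h[...,0]>105)&(h[...,0]<130)&(h[...,1]>100)&(h[...,2]>50)&(P[...,0]<.8)
n,l,st,c=cv2.connectedComponentsWithStats(m.astype(np.uint8))
for i in range(1,n):
    if st[i,4]>=5: print('blue',c[i].round(),st[i,4],np.percentile(P[l==i],[2,50,98],axis=0).round(3).tolist())
cv2.imwrite('pics/f30.png',cv2.resize(cv2.imread('pics/t30.png')[50:290],(800,375)))
E
```

```text
[0.35315569 0.01778737 0.28239555] [ 1.23801789 -0.03351079  0.49412644] 50.0833
743 ((557.3199462890625, 425.2940673828125), (62.535491943359375, 126.75801849365234), 89.74874114990234)
297 ((557.31787109375, 424.79766845703125), (61.54280090332031, 126.7578353881836), 89.74907684326172) z med front/back [np.float64(0.073), np.float64(0.0728), np.float64(0.0706), np.float64(0.0708), np.float64(0.0714), np.float64(0.0731)] [0.49405008 0.39399418 0.05590496] [0.62068215 0.45570127 0.08186491]
blue [346. 195.] 2753 [[0.422, -0.245, 0.005], [0.517, -0.166, 0.089], [0.605, -0.089, 0.095]]
```

View pics/f30.png

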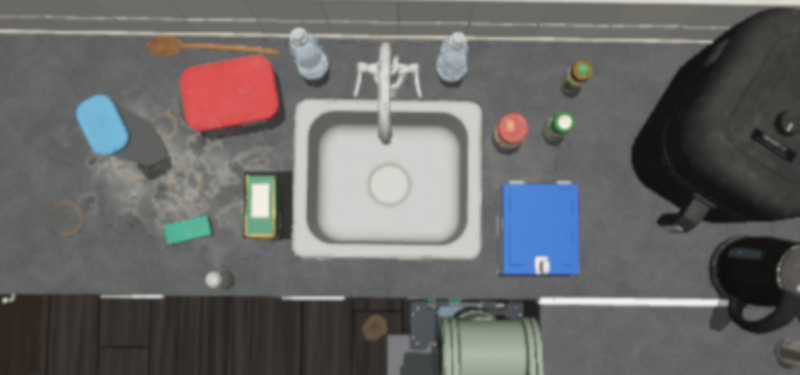

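The picture shows the lid shut at (540,228), the tin upright on its mat at (261,205), no tablets left on the worktop and the jars undisturbed.

```bash
python3 -c "
from plant import bot
print(bot.job_done())"
```

```text
the job is handed in; nothing more can be done
None
```

Job handed in at about 50 s: the tin gave two tablets (its weight then matched an empty tin), all three loose ones went in too, making five in the box; the lid is shut, the tin stands upright about 5 mm off its mat's centre, and the other items were left alone.

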